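# Spin-check two washer spray arms and shut off the one that binds

### The arm

A 6-joint arm with a two-finger parallel gripper is mounted at the origin on a cart in front of the work surface, level with it; the furniture and walls round the work are solid. World frame = base frame: x ahead of the robot, y to its left, z up, the work surface at z = 0. Lengths are in m, angles in degrees, forces in N, time in s.
With the tool pointing down it reaches from about 0.3 to 0.75 m from the base axis. Payload 8.5 kg.
Tool frame: the origin (TCP) lies midway between the tips of the shut fingers; the grasp point (between the pads) lies 19 mm behind it (env.grip_depth is the distance from the TCP to the grasp point, in m); x points along the fingers, y is the direction in which the jaws open and shut, and the axes are right-handed (so a half turn about x gives the same grasp; the last joint's range is limited). The gripper opens to 85 mm and grips with 20 to 120 N. Pads are 22 mm wide; open, the fingers measure 114 mm over their backs; the gripper's body (76 mm by 85 mm) begins 54 mm behind the grasp point. The pads swing forward as they close: fully open they stand 13 mm farther back than shut.
Start: joints at [64.097, 21.807, 74.336, -0, 83.858, -12.336], TCP at [0.129, 0.535, 0.198] pointing down, gripper open.
Joint ranges: [-178.18, 178.18], [-50.72, 133.34], [12.68, 142.11], [-81.47, 261.47], [9.98, 163.14], [-165.26, 165.26]. Speed limits (degrees/s): [136.94, 136.94, 180, 180, 180, 180].

### API

Orientations are given as a 3x3 rotation matrix whose columns are the frame's x, y, z axes.
In Python, from rig import env gives the robot as it stands.
- The arm moves only by the tool play_rows, never from a script. Its arguments are lists of equal length, an entry for each row: "travel": the shift along the world's x, y, z in cm, a list of three; "rotation": the turn, a rotation vector about the world's x, y, z in rad, a list of three; "claw": the finger opening in cm, from 0 to 8.54. A call has 1 to 12 rows; each row shifts and turns the pose as measured when the row begins; what a row does not reach is not made up. A row lasts 1/12 s, in which the tool goes at most 41.7 mm and 7.16 degrees, less where a joint would pass 70% of its speed; a pose out of reach is approached as far as the arm can. A call is refused whole if a number of a shift passes 4.17 or a number of a turn 0.125, either way. A call with a gripper value outside its range is refused whole. The fingers move at their own pace and stop on an object; "squeeze" is the grip in N (left out, the last holds). Time passes only in rows, so rows that do not move let the fingers close. It gives the time, the measured TCP pose, the force and the opening at its end, in the units of the state.
- env.observe(): the state, without advancing time (a new reading comes with each control period).
- env.get_image(name): name is "scene" or "top" or "wrist"; returns the picture (400x640x3 uint8, red, green, blue); there is no depth.
- env.camera_info(name): a dict with "vertical_fov" (degrees; the focal length in pixels is half the picture's height over the tangent of half this angle, whatever the lens; pixels are square), "cx", "cy" (the principal point, pixels), "eye" and "rotation" of the camera in the world. Camera axes: x right, y down, z forward; pixel columns grow to the right and rows downward; lengths in m; the calibration is good to about 2 mm. The wrist camera is an equidistant fisheye: a pixel r from the principal point sees the ray r / f radians off the axis. A picture is of the moment at which its call begins: read the wrist's pose just before it. camera_info takes no time and is no camera call; for the wrist camera it gives the pose at the moment of the call.
- env.close_job(): hands the job in, once; it reports no verdict.
The state is a dict: "time_s": time; "q": joint angles; "qvel": joint speeds; "joint_efforts": joint torques, N m; "position": TCP position; "tool_rot": TCP orientation; "ft_force": force on the tool from outside, world axes, zero at the start; "wrist_torque": the same for the moment, N m; "grip_width": finger opening in m.
Only numpy, scipy, OpenCV 4.12 (cv2) and the standard library are available. Lean on these libraries where they do the work, as an engineer would, in place of code of your own. Each camera call takes 0.05 s, during which the arm holds its last target.

### The job

Before the washer is loaded, check by hand that its two spray arms turn freely: push each one round counter-clockwise, seen from above; one will go round, so take it through at least one full turn, and the other binds part-way. When you meet the catch, lean on it with the fingertips at about 10 N for half a second to be sure, and never force it (20 N would bend the arm). After both checks, shut the water valve beside the arm that binds (turn its handle a quarter turn counter-clockwise, to the stop), leave the other valve open, and do not disturb the things lying around.

Things in the scene. Friction and masses are not known exactly. Their poses are not given: they have to be found in the camera images.
- spray_arm_1 (a joint): turning of spray arm 1, rad: grows counter-clockwise seen from above, counts on past a full turn, starts at 0 to 0.8. A seal gives a light drag of about 1 N at the blades, so it stops at once when let go. An arm that binds catches somewhere in its first half turn; the push then rises by about 4 N a mm at 55 mm from the axis, as the blades flex.
- spray_arm_1_hub (a point): spray arm 1: steel bar with two equal opposite blades, turning level on an upright feed pipe. Point on its axis at mid-thickness of the blades, 90 mm above the worktop; x along the blades, z up. Blades 18 mm wide, 10 mm thick, from 13 to 75 mm from the axis. Hub 34 mm in diameter, its top 19 mm above this point.
- stand_1: fixed stand of spray arm 1; origin on the worktop under the arm's axis, z up. Base plate 130 x 120 mm, 10 mm high; feed pipe at most 30 mm in diameter from 20 mm up; a 16 mm pipe (top 38 mm up) leads from it along +y to the valve. Otherwise clear under the blades.
- valve_1 (a joint): turning of the quarter-turn water valve handle on stand 1, rad: 0 is open (handle in line with its pipe, as it starts), 1.57 is shut (across the pipe, at a firm stop); grows counter-clockwise seen from above; stays where it is left; needs about 2.5 N at 40 mm from the stem.
- valve_1_stem (a point): valve handle of spray arm 1: plain grey bar 12 mm wide, 8 mm thick, reaching 52 mm out from its upright stem along this point's +y. Point on the stem's axis at mid-thickness of the bar, 68 mm above the worktop. Stem 18 mm in diameter; valve body under it 26 x 34 mm, top 45 mm up. 100 mm to the left of its arm's axis as the robot sees it.
- spray_arm_2 (a joint): turning of spray arm 2, rad: grows counter-clockwise seen from above, counts on past a full turn, starts at 0 to 0.8. A seal gives a light drag of about 1 N at the blades, so it stops at once when let go. An arm that binds catches somewhere in its first half turn; the push then rises by about 4 N a mm at 55 mm from the axis, as the blades flex.
- spray_arm_2_hub (a point): spray arm 2: steel bar with two equal opposite blades, turning level on an upright feed pipe. Point on its axis at mid-thickness of the blades, 90 mm above the worktop; x along the blades, z up. Blades 18 mm wide, 10 mm thick, from 13 to 75 mm from the axis. Hub 34 mm in diameter, its top 19 mm above this point.
- stand_2: fixed stand of spray arm 2; origin on the worktop under the arm's axis, z up. Base plate 130 x 120 mm, 10 mm high; feed pipe at most 30 mm in diameter from 20 mm up; a 16 mm pipe (top 38 mm up) leads from it along +y to the valve. Otherwise clear under the blades.
- valve_2 (a joint): turning of the quarter-turn water valve handle on stand 2, rad: 0 is open (handle in line with its pipe, as it starts), 1.57 is shut (across the pipe, at a firm stop); grows counter-clockwise seen from above; stays where it is left; needs about 2.5 N at 40 mm from the stem.
- valve_2_stem (a point): valve handle of spray arm 2: plain grey bar 12 mm wide, 8 mm thick, reaching 52 mm out from its upright stem along this point's +y. Point on the stem's axis at mid-thickness of the bar, 68 mm above the worktop. Stem 18 mm in diameter; valve body under it 26 x 34 mm, top 45 mm up. 100 mm to the left of its arm's axis as the robot sees it.
- timer: bystander: digital timer 66 x 66 x 19 mm lying on the worktop; origin at the centre of its underside
- handpiece_0: bystander: turbine handpiece 17 x 132 x 20 mm lying on the worktop; origin at the centre of its underside
- indicator_tape_0: bystander: roll of tape, 65 mm diameter, 19 mm high, lying flat; origin at the centre of its underside

How it is judged:
By the outcome, as a careful person would: the job done as asked, in the order asked, and still so for the second after the job is handed in, with the robot touching nothing.
It also fails if it takes over 72 s, if anything falls off the work surface, if the arm or the gripper's body presses on something with over 40 N, if the wrist force passes 120 N, or if a joint passes its speed limit or range.

## Working session

There is one attempt and no reset: what is moved stays moved. The work goes in short steps, Python scripts to look and compute and a tool call to move; the robot and the scene stay as the last step left them, time stands still between calls to the robot, and variables do not carry over. Pictures are saved under pics/ and viewed, and the job is handed in when it is done.

Besides the shell and the picture viewer there is one more tool, called after "Request:" by a JSON object that holds its "api" and its "payload". play_rows: Moves the arm, as the interface text tells. Its arguments: {"type":"object","properties":{"travel":{"type":"array","items":{"type":"array","items":{"type":"number"}}},"rotation":{"type":"array","items":{"type":"array","items":{"type":"number"}}},"claw":{"type":"array","items":{"type":"number"}},"squeeze":{"type":"number"}},"required":["travel","rotation","claw"]}

```bash
mkdir -p pics; python3 - <<'E'
from rig import env
import cv2
for n in ["scene","top"]:
    cv2.imwrite(f"pics/{n}0.png",cv2.cvtColor(env.get_image(n),cv2.COLOR_RGB2BGR)); print(n,env.camera_info(n))
o=env.observe();print(o)
E
ls
```

```text
scene {'vertical_fov': 49.54889040269722, 'cx': 323.49816061153757, 'cy': 200.22819831111, 'eye': array([0.92396728, 0.73785557, 0.47971949]), 'rotation': array([[-0.88552738,  0.19689166, -0.42080272],
       [ 0.46457558,  0.36887416, -0.80504744],
       [-0.00328387, -0.90838622, -0.41811922]])}
top {'vertical_fov': 52.87358482825869, 'cx': 316.94251392212306, 'cy': 199.75869809445018, 'eye': array([ 0.35512671, -0.02767242,  1.0498444 ]), 'rotation': array([[-0.00545198, -0.98517192,  0.17148344],
       [-0.9999009 ,  0.00759663,  0.01185272],
       [-0.01297966, -0.17140182, -0.9851157 ]])}
{'time_s': 0.1, 'q': array([ 6.40977481e+01,  2.18371752e+01,  7.43768845e+01,  7.05025902e-04,
        8.38578137e+01, -1.23338722e+01]), 'qvel': array([ 0.05997597, -0.04122389, -0.15685175, -0.00443165, -0.02372339,
        0.01063227]), 'joint_efforts': array([ 2.53794467e-03, -4.49215150e+01, -2.31653827e+01, -2.55603327e-04,
        3.69941190e-03, -2.73590217e-05]), 'position': array([0.1288865 , 0.53439183, 0.19699388]), 'tool_rot': array([[-5.58984725e-04,  2.34606618e-01,  9.72090234e-01],
       [-1.12306173e-03,  9.72089625e-01, -2.34607117e-01],
       [-9.99999213e-01, -1.22285913e-03, -2.79905539e-04]]), 'ft_force': array([ 0.8271448 ,  0.12807329, -0.98422881]), 'wrist_torque': array([-0.00777535, -0.05253269, -0.03254196]), 'grip_width': 0.08551431020045733}
pics
```

View pics/scene0.png

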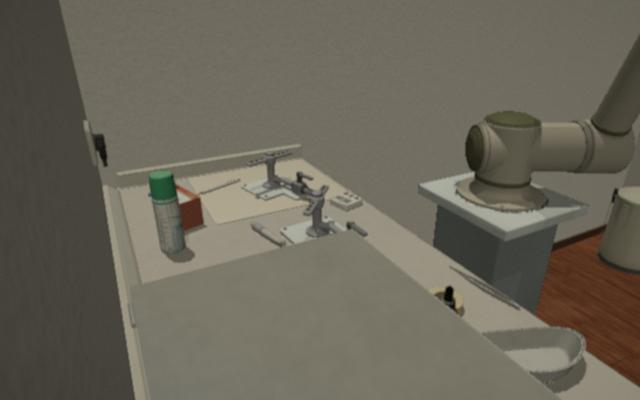

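View pics/top0.png

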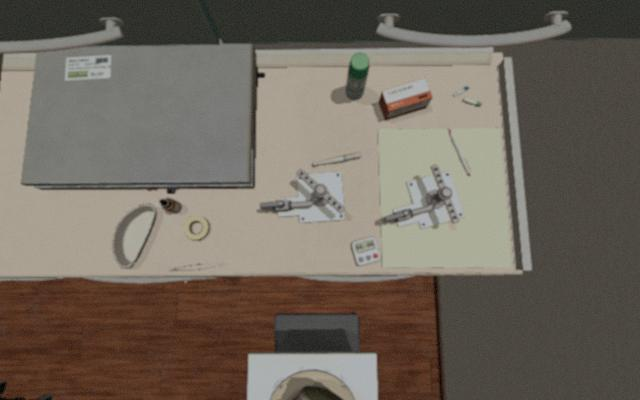

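```bash
cat > h.py <<'E'
from rig import env
import cv2, numpy as np
def K(n):
    c=env.camera_info(n); f=200/np.tan(np.radians(c['vertical_fov']/2)); return c,f
def proj(n,P,c=None):
    c,f=K(n) if c is None else c
    d=(np.atleast_2d(P)-c['eye'])@c['rotation']
    return np.c_[c['cx']+f*d[:,0]/d[:,2], c['cy']+f*d[:,1]/d[:,2]]
def ray(n,uv,z):
    c,f=K(n); d=c['rotation']@np.array([(uv[0]-c['cx'])/f,(uv[1]-c['cy'])/f,1]); return c['eye']+d*(z-c['eye'][2])/d[2]
E
python3 - <<'E'
import cv2
im=cv2.imread("pics/top0.png")
cv2.imwrite("pics/top0z.png",cv2.resize(im[140:275,250:480],None,fx=3.45,fy=3.45,interpolation=cv2.INTER_CUBIC))
im=cv2.imread("pics/scene0.png")
cv2.imwrite("pics/scene0z.png",cv2.resize(im[140:250,220:380],None,fx=5,fy=5,interpolation=cv2.INTER_CUBIC))
E
```

```text
(no output)
```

View pics/top0z.png

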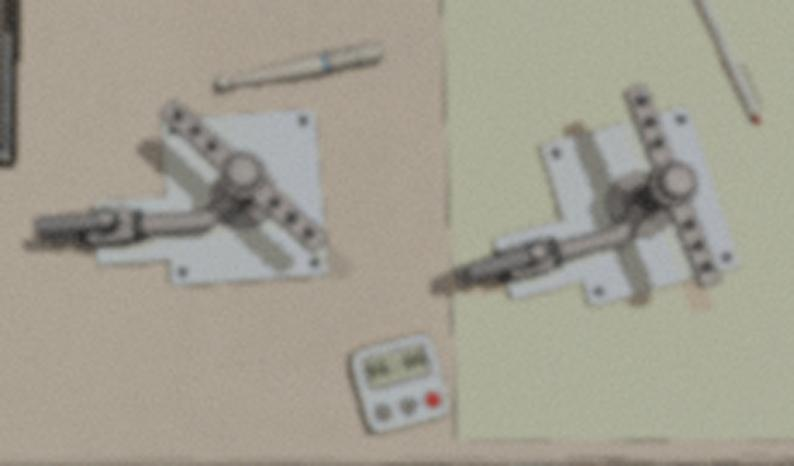

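View pics/scene0z.png

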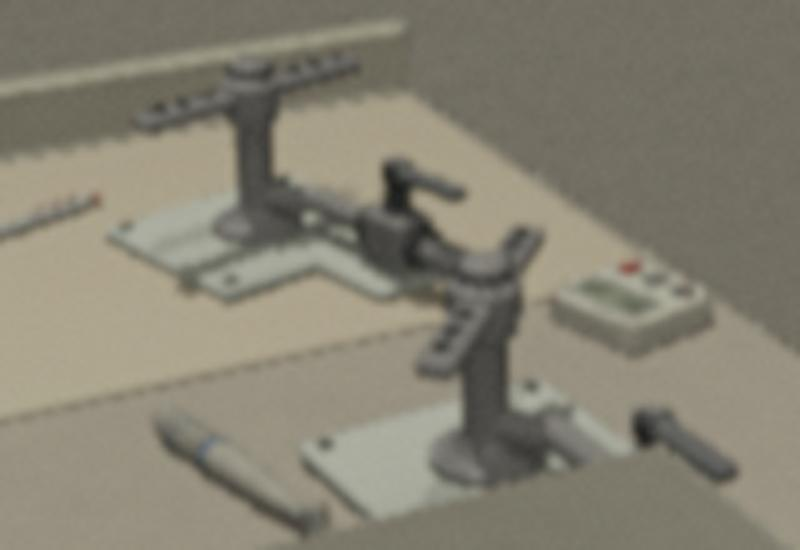

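```bash
python3 - <<'E'
from h import *
def z(u,v): return (250+u/3.45,140+v/3.45)
def p(l,uv,zz): r=ray('top',z(*uv),zz);print(l,r.round(4));return r
for s,pts in dict(L=[(242,170),(172,108),(320,240),(38,230),(112,222)],R=[(676,182),(637,92),(708,280),(462,275),(540,255)]).items():
    h=p(s+'hub',pts[0],.109);a=p('tipA',pts[1],.095);b=p('tipB',pts[2],.095);print(' mid',(a+b)[:2]/2,'ang',np.degrees(np.arctan2(*(a-b)[1::-1])),np.linalg.norm(a-b))
    e=p('hend',pts[3],.072);st=p('stem',pts[4],.072);print(np.linalg.norm(e-st),np.linalg.norm(st-h))
# refine base plates & others
for l,uv in dict(Lc1=(303,120),Lc2=(315,262),Lc3=(182,271),Lc4=(176,128),Rc1=(681,119),Rc2=(727,257),Rc3=(598,291),Rc4=(556,152)).items(): p(l,uv,.01)
p('timer',(400,383),.015);p('hp1',(215,87),.01);p('hp2',(382,52),.01)
E
```

```text
Lhub [ 0.5442 -0.0241  0.109 ]
tipA [0.5922 0.0251 0.095 ]
tipB [ 0.497  -0.0779  0.095 ]
 mid [ 0.54458162 -0.02639629] ang 47.287797540457426 0.14029292371553626
hend [0.5091 0.122  0.072 ]
stem [0.5145 0.0692 0.072 ]
0.053151876754621304 0.1046710794543456
Rhub [ 0.5334 -0.3224  0.109 ]
tipA [ 0.6009 -0.3032  0.095 ]
tipB [ 0.4672 -0.3446  0.095 ]
 mid [ 0.53404933 -0.32391384] ang 17.174454486070232 0.13998833044298292
hend [ 0.4746 -0.1791  0.072 ]
stem [ 0.4885 -0.2348  0.072 ]
0.05736092337071582 0.1051406672084554
Lc1 [ 0.6029 -0.0709  0.01  ]
Lc2 [ 0.4929 -0.0784  0.01  ]
Lc3 [0.4867 0.0221 0.01  ]
Lc4 [0.5974 0.0267 0.01  ]
Rc1 [ 0.6012 -0.3602  0.01  ]
Rc2 [ 0.4944 -0.3881  0.01  ]
Rc3 [ 0.4694 -0.2901  0.01  ]
Rc4 [ 0.5762 -0.2636  0.01  ]
timer [ 0.4016 -0.1395  0.015 ]
hp1 [ 0.6296 -0.0034  0.01  ]
hp2 [ 0.6564 -0.1328  0.01  ]
```

```bash
cat > ov.py <<'E'
from h import *
def bar(ax,ang,r0,r1,w,zt):
    a=np.radians(ang);u=np.array([np.cos(a),np.sin(a)]);v=np.array([-u[1],u[0]])
    return np.array([[*(np.array(ax)+u*r+v*s),zt] for r,s in [(r0,-w/2),(r1,-w/2),(r1,w/2),(r0,w/2)]])
def circ(ax,r,z): 
    t=np.linspace(0,2*np.pi,40);return np.c_[ax[0]+r*np.cos(t),ax[1]+r*np.sin(t),0*t+z]
def overlay(name,src,box,f,out,items):
    im=cv2.imread(src);x0,y0,x1,y1=box
    im=cv2.resize(im[y0:y1,x0:x1],None,fx=f,fy=f,interpolation=cv2.INTER_CUBIC)
    for P,col in items:
        q=((proj(name,P)-[x0,y0]+.5)*f-.5).round().astype(int)
        cv2.polylines(im,[q.reshape(-1,1,2)],True,col,1,cv2.LINE_AA)
    cv2.imwrite(out,im)
def model(ax,th,st,ha):
    r=(0,0,255);g=(0,255,0)
    return [(bar(ax,th,-.075,.075,.018,.095),r),(circ(ax,.017,.109),g),(circ(ax,.015,.02),g),(bar(st,ha,0,.052,.012,.072),r),(circ(st,.009,.072),g),(bar(st,ha,-.017,.017,.026,.045),(255,0,0))]
E
python3 - <<'E'
from ov import *
it=model((.5445,-.0252),47,(.5145,.0692),95.6)+model((.534,-.3235),17,(.4885,-.2348),105)
overlay('top','pics/top0.png',(250,140,480,275),3.45,'pics/o1.png',it)
overlay('scene','pics/scene0.png',(220,140,380,250),5,'pics/o2.png',it)
E
```

```text
(no output)
```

View pics/o1.png

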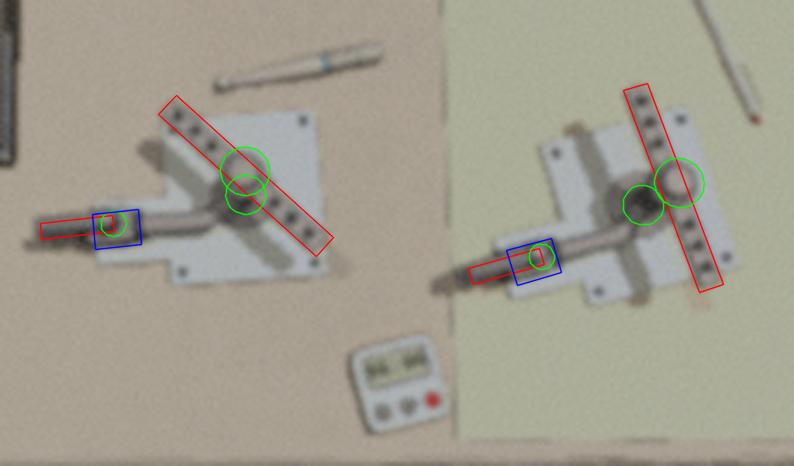

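View pics/o2.png

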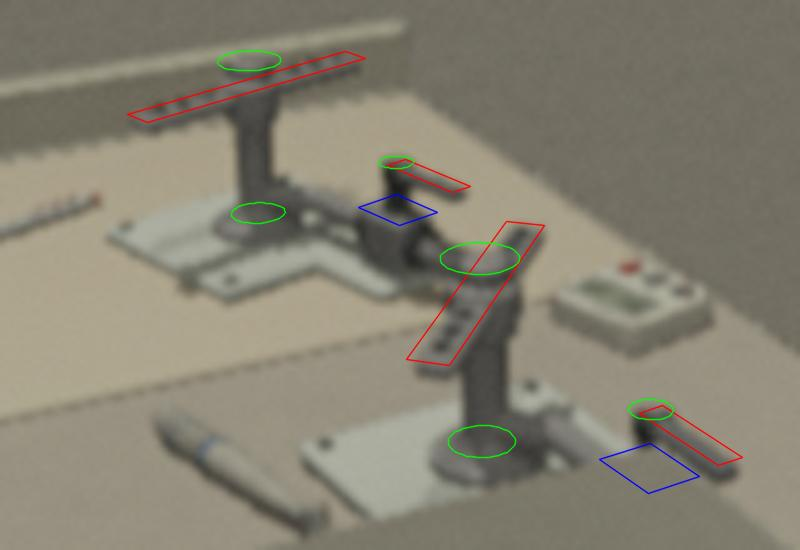

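Request:
{"api": "play_rows", "payload": {"travel": [[2,-3.4,0.3],[2,-3.4,0.3],[2,-3.4,0.3],[2,-3.4,0.3],[2,-3.4,0],[2,-3.4,0],[2,-3.4,0],[2,-3.4,0],[2,-3.4,0],[2,-3.4,0],[2,-3.4,0],[2,-3.4,0]], "rotation": [[0,0,0],[0,0,0],[0,0,0],[0,0,0],[0,0,0],[0,0,0],[0,0,0],[0,0,0],[0,0,0],[0,0,0],[0,0,0],[0,0,0]], "claw": [0,0,0,0,0,0,0,0,0,0,0,0], "squeeze": 60}}

```text
time_s: 1.1
position: [0.369, 0.1108, 0.2057]
tool_rot: [[-0.004, 0.221, 0.975], [-0.004, 0.975, -0.221], [-1.0, -0.005, -0.003]]
ft_force: [1.3, 0.3, 0.7]
grip_width: -0.0003
```

Request:
{"api": "play_rows", "payload": {"travel": [[2.3,-2.8,0],[2.3,-2.8,0],[2.3,-2.8,0],[2.3,-2.8,0],[2.3,-2.8,0],[0,0,0],[0,0,0]], "rotation": [[0,0,0],[0,0,0],[0,0,0],[0,0,0],[0,0,0],[0,0,0],[0,0,0]], "claw": [0,0,0,0,0,0,0]}}

```text
time_s: 1.68
position: [0.4896, -0.045, 0.2035]
tool_rot: [[-0.007, 0.232, 0.973], [-0.004, 0.973, -0.232], [-1.0, -0.005, -0.006]]
ft_force: [-0.1, 0.6, -0.6]
grip_width: -0.0
```

```bash
python3 - <<'E'
from h import *
for n in ["wrist","top"]: 
    im=cv2.cvtColor(env.get_image(n),cv2.COLOR_RGB2BGR); cv2.imwrite(f"pics/{n}1.png",im)
    if n=="top": cv2.imwrite("pics/top1z.png",cv2.resize(im[140:275,250:480],None,fx=3.45,fy=3.45,interpolation=cv2.INTER_CUBIC))
o=env.observe();print(o['time_s'],o['position'],o['tool_rot'],o['ft_force'],o['q']); print(env.camera_info('wrist'))
E
```

```text
1.7833 [ 0.48902446 -0.04388609  0.20371895] [[-0.00661529  0.23005983  0.973154  ]
 [-0.00403234  0.97316125 -0.23008896]
 [-0.99996999 -0.0054462  -0.00551007]] [ 0.2072222  -0.70783145  0.41673118] [-18.76599302  15.77940926  82.41514892  -0.34396378  82.09014288
 -95.41615694]
{'vertical_fov': 65.70646984690485, 'cx': 316.8803376266901, 'cy': 198.55992751279763, 'eye': array([ 0.42586607, -0.02880165,  0.3805771 ]), 'rotation': array([[ 0.23045234,  0.94129384,  0.24669339],
       [ 0.97306533, -0.22136555, -0.06435179],
       [-0.00596453,  0.25487881, -0.96695461]])}
```

View pics/wrist1.png

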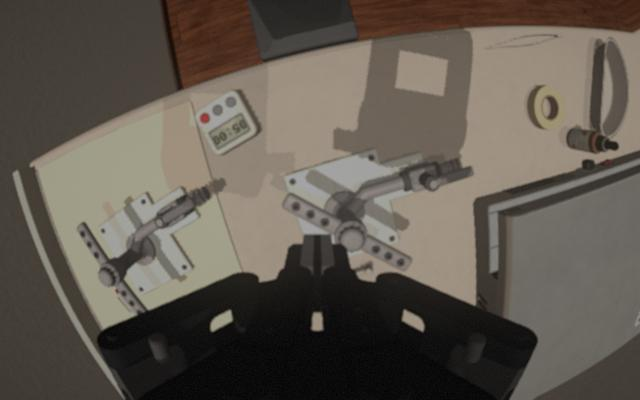

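View pics/top1.png

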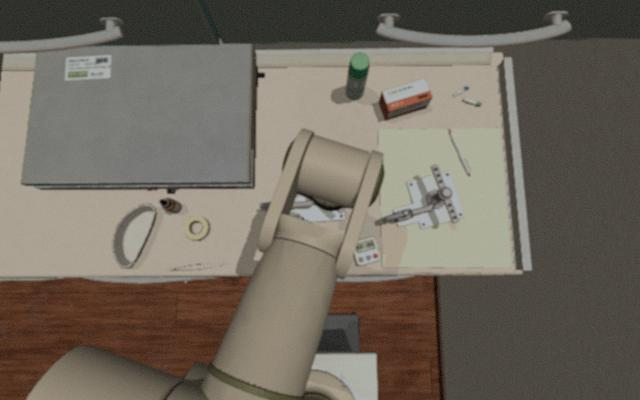

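```bash
cat >> h.py <<'E'
def projw(P,c):
    f=200/np.tan(np.radians(c['vertical_fov']/2)); d=(np.atleast_2d(P)-c['eye'])@c['rotation']
    rho=np.hypot(d[:,0],d[:,1]); th=np.arctan2(rho,d[:,2]); return np.c_[c['cx']+f*th*d[:,0]/rho, c['cy']+f*th*d[:,1]/rho]
E
sed -i 's/q=((proj(name,P)/q=(((projw(P,env.camera_info("wrist")) if name=="wrist" else proj(name,P))/' ov.py
python3 - <<'E'
from ov import *
it=model((.5445,-.0252),47,(.5145,.0692),95.6)+model((.534,-.3235),17,(.4885,-.2348),105)
overlay('wrist','pics/wrist1.png',(70,140,490,320),1.9,'pics/o3.png',it)
E
```

```text
(no output)
```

View pics/o3.png

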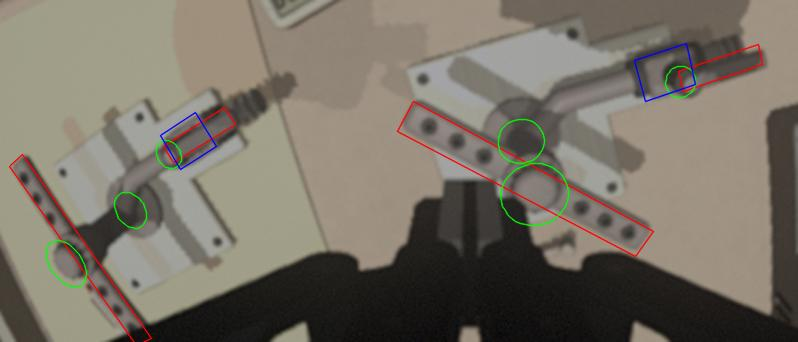

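Request:
{"api": "play_rows", "payload": {"travel": [[-0.2,0.7,-2],[-0.2,0.7,-3],[0,0,-3],[0,0,-2.5],[0,0,-1.5],[0,0,-0.5],[0,0,0]], "rotation": [[0,0,0],[0,0,0],[0,0,0],[0,0,0],[0,0,0],[0,0,0],[0,0,0]], "claw": [0,0,0,0,0,0,0]}}

```text
time_s: 2.37
position: [0.4806, -0.0217, 0.0774]
tool_rot: [[-0.001, 0.221, 0.975], [-0.005, 0.975, -0.221], [-1.0, -0.005, -0.0]]
ft_force: [-0.4, 0.4, 0.5]
grip_width: 0.0001
```

Request:
{"api": "play_rows", "payload": {"travel": [[0.25,-0.75,0.05],[0.25,-0.75,0.05],[0.25,-0.75,0.05],[0,0,0]], "rotation": [[0,0,0],[0,0,0],[0,0,0],[0,0,0]], "claw": [0,0,0,0]}}

```text
time_s: 2.7
position: [0.4901, -0.0456, 0.0829]
tool_rot: [[0.005, 0.218, 0.976], [-0.007, 0.976, -0.218], [-1.0, -0.006, 0.006]]
ft_force: [-0.2, -0.4, 0.1]
grip_width: 0.0001
```

```bash
python3 - <<'E'
import numpy as np
for p in range(196,420,4):
    a=np.radians(p);print(p,(.5443+.059*np.cos(a)).round(4),(-.0255+.059*np.sin(a)).round(4),'t/4mm cm',(-.4*np.sin(a)).round(2),(.4*np.cos(a)).round(2))
E
```

```text
196 0.4876 -0.0418 t/4mm cm 0.11 -0.38
200 0.4889 -0.0457 t/4mm cm 0.14 -0.38
204 0.4904 -0.0495 t/4mm cm 0.16 -0.37
208 0.4922 -0.0532 t/4mm cm 0.19 -0.35
212 0.4943 -0.0568 t/4mm cm 0.21 -0.34
216 0.4966 -0.0602 t/4mm cm 0.24 -0.32
220 0.4991 -0.0634 t/4mm cm 0.26 -0.31
224 0.5019 -0.0665 t/4mm cm 0.28 -0.29
228 0.5048 -0.0693 t/4mm cm 0.3 -0.27
232 0.508 -0.072 t/4mm cm 0.32 -0.25
236 0.5113 -0.0744 t/4mm cm 0.33 -0.22
240 0.5148 -0.0766 t/4mm cm 0.35 -0.2
244 0.5184 -0.0785 t/4mm cm 0.36 -0.18
248 0.5222 -0.0802 t/4mm cm 0.37 -0.15
252 0.5261 -0.0816 t/4mm cm 0.38 -0.12
256 0.53 -0.0827 t/4mm cm 0.39 -0.1
260 0.5341 -0.0836 t/4mm cm 0.39 -0.07
264 0.5381 -0.0842 t/4mm cm 0.4 -0.04
268 0.5422 -0.0845 t/4mm cm 0.4 -0.01
272 0.5464 -0.0845 t/4mm cm 0.4 0.01
276 0.5505 -0.0842 t/4mm cm 0.4 0.04
280 0.5545 -0.0836 t/4mm cm 0.39 0.07
284 0.5586 -0.0827 t/4mm cm 0.39 0.1
288 0.5625 -0.0816 t/4mm cm 0.38 0.12
292 0.5664 -0.0802 t/4mm cm 0.37 0.15
296 0.5702 -0.0785 t/4mm cm 0.36 0.18
300 0.5738 -0.0766 t/4mm cm 0.35 0.2
304 0.5773 -0.0744 t/4mm cm 0.33 0.22
308 0.5806 -0.072 t/4mm cm 0.3
[... 323 characters left out ...]
418 t/4mm cm 0.11 0.38
348 0.602 -0.0378 t/4mm cm 0.08 0.39
352 0.6027 -0.0337 t/4mm cm 0.06 0.4
356 0.6032 -0.0296 t/4mm cm 0.03 0.4
360 0.6033 -0.0255 t/4mm cm 0.0 0.4
364 0.6032 -0.0214 t/4mm cm -0.03 0.4
368 0.6027 -0.0173 t/4mm cm -0.06 0.4
372 0.602 -0.0132 t/4mm cm -0.08 0.39
376 0.601 -0.0092 t/4mm cm -0.11 0.38
380 0.5997 -0.0053 t/4mm cm -0.14 0.38
384 0.5982 -0.0015 t/4mm cm -0.16 0.37
388 0.5964 0.0022 t/4mm cm -0.19 0.35
392 0.5943 0.0058 t/4mm cm -0.21 0.34
396 0.592 0.0092 t/4mm cm -0.24 0.32
400 0.5895 0.0124 t/4mm cm -0.26 0.31
404 0.5867 0.0155 t/4mm cm -0.28 0.29
408 0.5838 0.0183 t/4mm cm -0.3 0.27
412 0.5806 0.021 t/4mm cm -0.32 0.25
416 0.5773 0.0234 t/4mm cm -0.33 0.22
```

Request:
{"api": "play_rows", "payload": {"travel": [[0.05,-0.15,-0.1],[0.05,-0.15,-0.1],[0.06,-0.1,-0.05]], "rotation": [[0,0,0],[0,0,0],[0,0,0]], "claw": [0,0,0]}}

```text
time_s: 2.95
position: [0.4927, -0.0512, 0.0817]
tool_rot: [[0.008, 0.22, 0.975], [-0.008, 0.975, -0.22], [-1.0, -0.006, 0.009]]
ft_force: [-0.5, -0.7, -0.1]
grip_width: -0.0
```

Request:
{"api": "play_rows", "payload": {"travel": [[0.06,-0.12,0],[0.06,-0.12,0],[0.06,-0.12,0]], "rotation": [[0,0,0],[0,0,0],[0,0,0]], "claw": [0,0,0]}}

```text
time_s: 3.2
position: [0.4945, -0.0551, 0.0816]
tool_rot: [[0.007, 0.22, 0.975], [-0.008, 0.975, -0.22], [-1.0, -0.006, 0.009]]
ft_force: [-0.2, -0.2, -0.6]
grip_width: -0.0001
```

Request:
{"api": "play_rows", "payload": {"travel": [[0.07,-0.11,-0.05],[0.07,-0.11,0],[0.07,-0.11,0]], "rotation": [[0,0,0],[0,0,0],[0,0,0]], "claw": [0,0,0]}}

```text
time_s: 3.45
position: [0.4968, -0.0585, 0.0809]
tool_rot: [[0.007, 0.22, 0.976], [-0.008, 0.976, -0.22], [-1.0, -0.006, 0.009]]
ft_force: [-0.2, -0.2, -0.5]
grip_width: 0.0
```

Request:
{"api": "play_rows", "payload": {"travel": [[0.07,-0.1,0],[0.08,-0.11,0],[0.08,-0.1,0]], "rotation": [[0,0,0],[0,0,0],[0,0,0]], "claw": [0,0,0]}}

```text
time_s: 3.7
position: [0.4993, -0.0618, 0.0809]
tool_rot: [[0.007, 0.22, 0.976], [-0.008, 0.976, -0.22], [-1.0, -0.006, 0.008]]
ft_force: [0.4, 0.1, 0.0]
grip_width: -0.0001
```

```bash
cat > w.py <<'E'
import sys
from h import *
n=sys.argv[1]
c=env.camera_info('wrist');im=cv2.cvtColor(env.get_image('wrist'),cv2.COLOR_RGB2BGR); cv2.imwrite(f"pics/w{n}.png",cv2.resize(im[100:300,180:560],None,fx=2,fy=2,interpolation=cv2.INTER_CUBIC))
o=env.observe();print(o['time_s'],o['position'].round(4),o['ft_force'].round(1),o['wrist_torque'].round(2),o['q'].round(1))
E
python3 w.py 2
```

```text
3.75 [ 0.4995 -0.062   0.0809] [ 0.1 -0.1 -0.1] [ 0.03  0.02 -0.01] [-20.4  24.   92.4  -0.3  63.  -97.6]
```

View pics/w2.png

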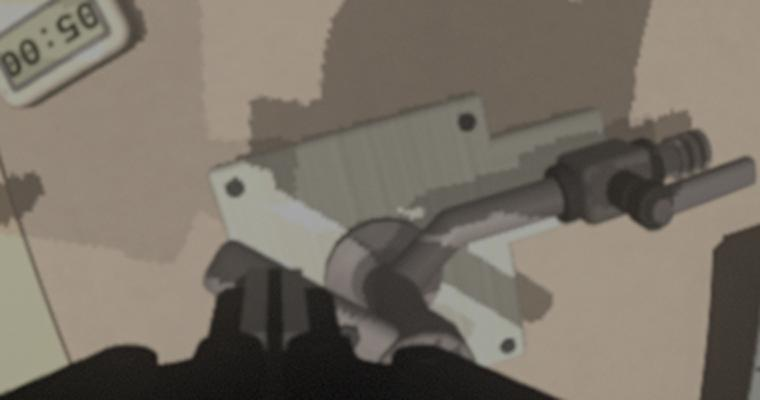

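```bash
python3 - <<'E'
from h import *
c=env.camera_info('wrist')
for th in range(215,265,5):
    a=np.radians(th); P=[.5443+.075*np.cos(a),-.0255+.075*np.sin(a),.095]
    print(th,((projw(P,c)-[180,100])*2).round(0))
print(((projw([.5443,-.0255,.109],c)-[180,100])*2).round(0),((projw(env.observe()['position'],c)-[180,100])*2).round(0))
E
```

```text
215 [[240. 224.]]
220 [[226. 241.]]
225 [[213. 259.]]
230 [[202. 277.]]
235 [[194. 296.]]
240 [[187. 315.]]
245 [[183. 334.]]
250 [[181. 352.]]
255 [[180. 370.]]
260 [[182. 388.]]
[[432. 402.]] [[277. 256.]]
```

```bash
python3 - <<'E'
from ov import *
cv2.imwrite("pics/scene2.png",cv2.cvtColor(env.get_image("scene"),cv2.COLOR_RGB2BGR))
p=env.observe()['position'];print(p)
it=model((.5445,-.0252),47,(.5145,.0692),95.6)+[(circ(p,.01,p[2]),(0,255,255))]
overlay('scene','pics/scene2.png',(220,140,380,250),5,'pics/o4.png',it)
im=cv2.imread('pics/scene2.png');cv2.imwrite('pics/s2z.png',cv2.resize(im[140:250,220:380],None,fx=5,fy=5,interpolation=cv2.INTER_CUBIC))
E
```

```text
[ 0.4993431  -0.06190968  0.08088215]
```

View pics/o4.png

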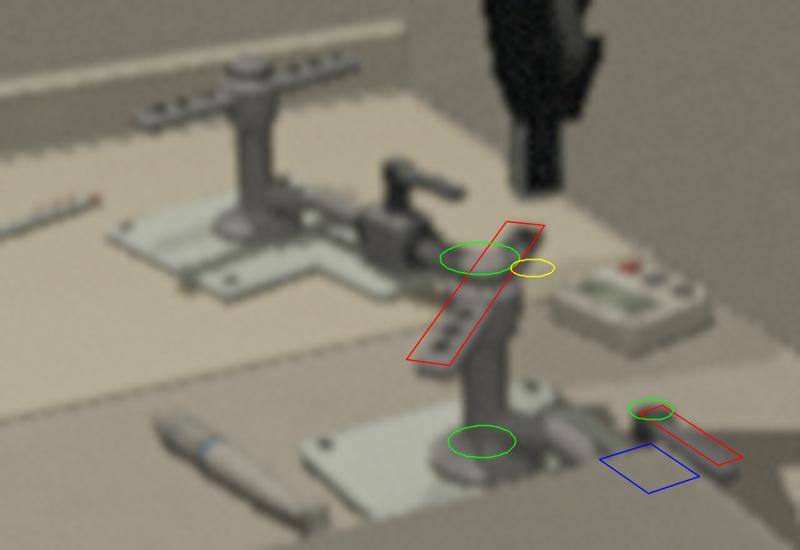

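View pics/s2z.png

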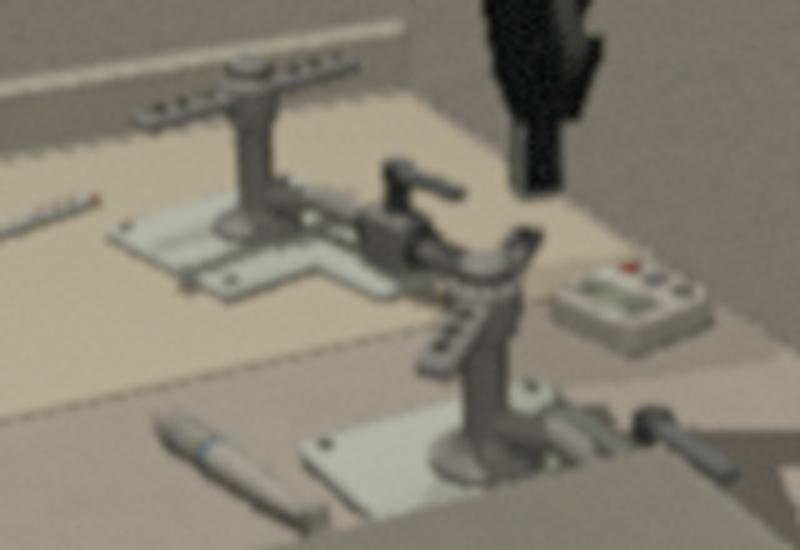

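```bash
python3 - <<'E'
from h import *
c=env.camera_info('wrist');o=env.observe();p=o['position'];R=o['tool_rot']
for d in (0,.01,.02,.03,.04,.05):
    q=p-R[:,0]*d
    print(d,((projw(q,c)-[180,100])*2).round(0),((proj('scene',q)-[220,140])*5).round(0),q.round(3))
print(o['grip_width'],c['eye'],p)
E
```

```text
0 [[277. 255.]] [[530. 265.]] [ 0.499 -0.062  0.081]
0.01 [[277. 268.]] [[530. 245.]] [ 0.499 -0.062  0.091]
0.02 [[277. 281.]] [[531. 225.]] [ 0.499 -0.062  0.101]
0.03 [[277. 296.]] [[531. 205.]] [ 0.499 -0.062  0.111]
0.04 [[277. 313.]] [[531. 184.]] [ 0.499 -0.062  0.121]
0.05 [[278. 332.]] [[531. 163.]] [ 0.499 -0.062  0.131]
0.0001272729208246483 [ 0.43361803 -0.04682634  0.25682042] [ 0.4993431  -0.06190968  0.08088215]
```

```bash
python3 - <<'E'
import cv2
im=cv2.imread('pics/scene2.png');cv2.imwrite('pics/s2y.png',im[0:300,150:550])
E
```

```text
(no output)
```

View pics/s2y.png

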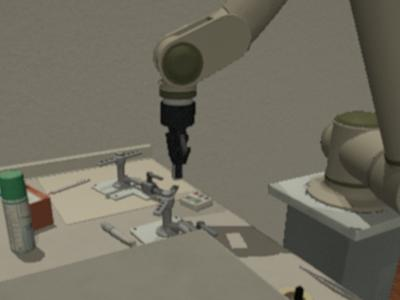

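Request:
{"api": "play_rows", "payload": {"travel": [[-0.65,1.3,0.3],[-0.65,1.3,0],[0,0,-0.5],[0,0,-1.2],[0,0,-1.2],[0,0,-0.5],[0,0,0]], "rotation": [[0,0,0],[0,0,0],[0,0,0],[0,0,0],[0,0,0],[0,0,0],[0,0,0]], "claw": [0,0,0,0,0,0,0]}}

```text
time_s: 4.38
position: [0.484, -0.0313, 0.0488]
tool_rot: [[0.008, 0.217, 0.976], [-0.008, 0.976, -0.217], [-1.0, -0.006, 0.01]]
ft_force: [-0.1, 0.7, 0.3]
grip_width: 0.0002
```

```bash
python3 w.py 3; python3 - <<'E'
from ov import *
cv2.imwrite("pics/scene3.png",cv2.cvtColor(env.get_image("scene"),cv2.COLOR_RGB2BGR))
p=env.observe()['position'];print(p)
it=[(circ(p,.01,p[2]+dz),(0,255,255)) for dz in (0,.02,.03,.04)]
overlay('scene','pics/scene3.png',(220,140,380,250),5,'pics/o5.png',it)
E
```

```text
4.4333 [ 0.4842 -0.0314  0.0492] [0.8 0.5 0.3] [0.02 0.05 0.05] [-17.5  25.1  97.5  -0.4  56.8 -94.8]
[ 0.48456731 -0.03161724  0.04965037]
```

View pics/o5.png

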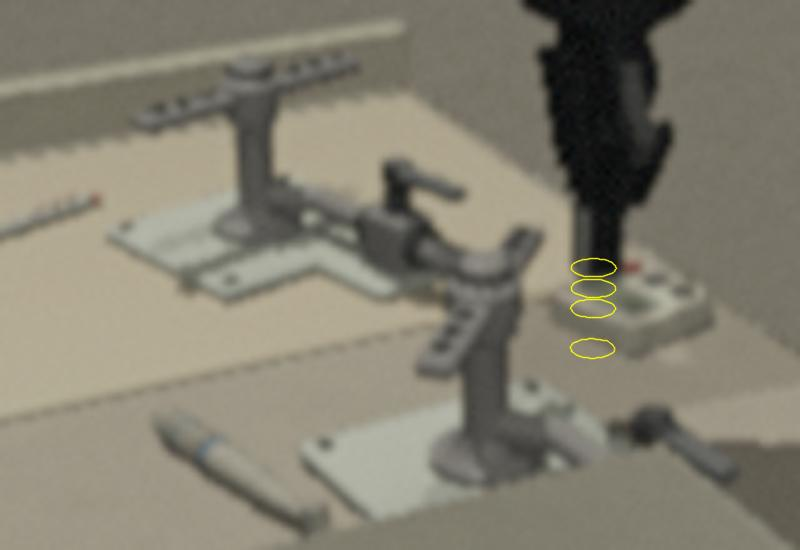

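View pics/w3.png

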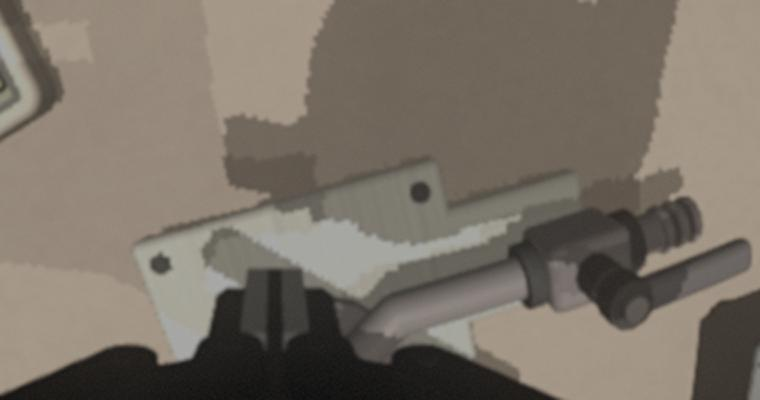

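Request:
{"api": "play_rows", "payload": {"travel": [[0,0,-0.45],[0.1,-0.3,-0.3],[0.15,-0.4,0],[0.15,-0.4,0],[0,0,0]], "rotation": [[0,0,0],[0,0,0],[0,0,0],[0,0,0],[0,0,0]], "claw": [0,0,0,0,0]}}

```text
time_s: 4.9
position: [0.4901, -0.0442, 0.0429]
tool_rot: [[0.013, 0.217, 0.976], [-0.01, 0.976, -0.217], [-1.0, -0.007, 0.014]]
ft_force: [-0.2, -0.4, -0.5]
grip_width: -0.0001
```

Request:
{"api": "play_rows", "payload": {"travel": [[0.05,-0.13,0],[0.05,-0.13,0],[0.05,-0.13,0]], "rotation": [[0,0,0],[0,0,0],[0,0,0]], "claw": [0,0,0]}}

```text
time_s: 5.15
position: [0.4919, -0.0489, 0.0432]
tool_rot: [[0.013, 0.218, 0.976], [-0.01, 0.976, -0.218], [-1.0, -0.007, 0.015]]
ft_force: [-0.3, 0.4, 0.3]
grip_width: -0.0003
```

Request:
{"api": "play_rows", "payload": {"travel": [[0.05,-0.12,0],[0.06,-0.12,0],[0.06,-0.12,0]], "rotation": [[0,0,0],[0,0,0],[0,0,0]], "claw": [0,0,0]}}

```text
time_s: 5.4
position: [0.4935, -0.0524, 0.0432]
tool_rot: [[0.013, 0.218, 0.976], [-0.009, 0.976, -0.218], [-1.0, -0.006, 0.014]]
ft_force: [-0.4, 1.6, -0.3]
grip_width: -0.0001
```

Request:
{"api": "play_rows", "payload": {"travel": [[0.06,-0.11,0],[0.07,-0.11,0],[0.07,-0.11,0]], "rotation": [[0,0,0],[0,0,0],[0,0,0]], "claw": [0,0,0]}}

```text
time_s: 5.65
position: [0.4954, -0.0557, 0.0431]
tool_rot: [[0.012, 0.218, 0.976], [-0.008, 0.976, -0.218], [-1.0, -0.006, 0.014]]
ft_force: [-0.5, 1.1, -0.2]
grip_width: 0.0
```

Request:
{"api": "play_rows", "payload": {"travel": [[0.07,-0.11,0],[0.07,-0.11,0],[0.08,-0.1,0]], "rotation": [[0,0,0],[0,0,0],[0,0,0]], "claw": [0,0,0]}}

```text
time_s: 5.9
position: [0.4977, -0.0591, 0.043]
tool_rot: [[0.012, 0.218, 0.976], [-0.008, 0.976, -0.218], [-1.0, -0.005, 0.013]]
ft_force: [-0.1, 1.2, 0.3]
grip_width: 0.0002
```

```bash
python3 w.py 4; python3 - <<'E'
from ov import *
cv2.imwrite("pics/scene4.png",cv2.cvtColor(env.get_image("scene"),cv2.COLOR_RGB2BGR))
overlay('scene','pics/scene4.png',(280,140,380,240),6,'pics/o6.png',[])
E
```

```text
5.95 [ 0.4979 -0.0593  0.0431] [ 0.7  1.4 -0.5] [ 0.16 -0.01  0.06] [-20.2  26.9  95.5  -0.3  56.8 -97.5]
```

View pics/o6.png

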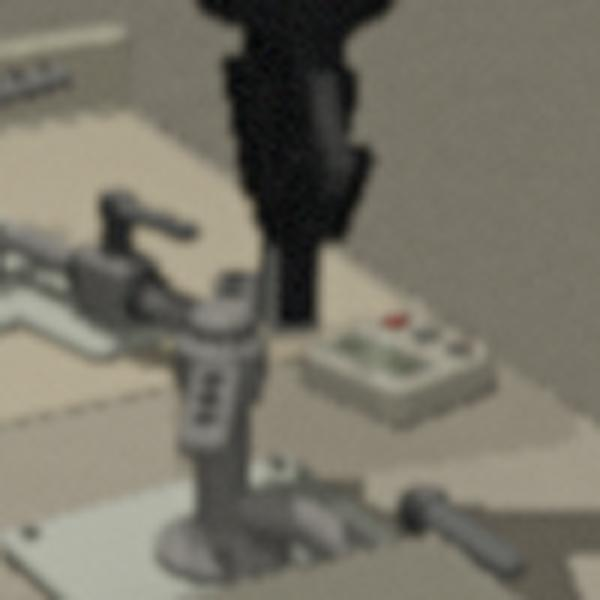

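View pics/w4.png

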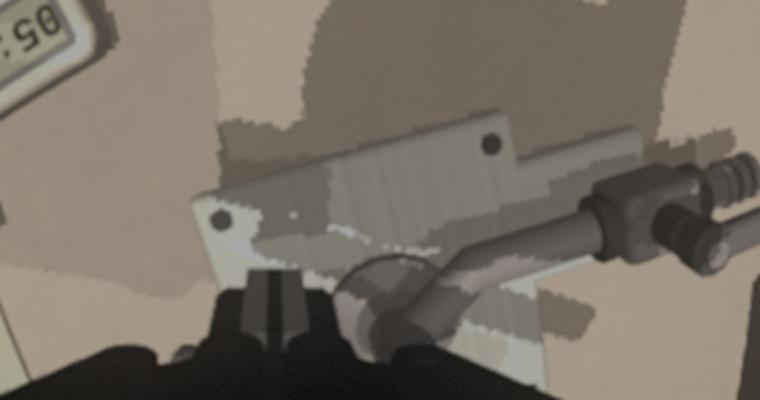

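Request:
{"api": "play_rows", "payload": {"travel": [[0.07,-0.1,0],[0.07,-0.1,0],[0.07,-0.1,0]], "rotation": [[0,0,0],[0,0,0],[0,0,0]], "claw": [0,0,0]}}

```text
time_s: 6.25
position: [0.4999, -0.0623, 0.043]
tool_rot: [[0.012, 0.218, 0.976], [-0.008, 0.976, -0.218], [-1.0, -0.005, 0.013]]
ft_force: [-1.7, 1.8, -0.2]
grip_width: -0.0002
```

```bash
cat > st.py <<'E'
from h import *
o=env.observe();p=o['position'];d=p[:2]-[.5443,-.0255];a=np.arctan2(d[1],d[0]);t=np.array([-np.sin(a),np.cos(a)])
print(o['time_s'],'phi',np.degrees(a)%360,'r',np.hypot(*d),'ft tang',o['ft_force'][:2]@t,'rad',o['ft_force'][:2]@d/np.hypot(*d),'next1.2mm',(t*.12).round(3))
E
python3 st.py
```

```text
6.25 phi 219.6066817207427 r 0.0576696335359506 ft tang -2.4573923888088554 rad 0.20802918392733 next1.2mm [ 0.077 -0.092]
```

Request:
{"api": "play_rows", "payload": {"travel": [[0.08,-0.09,0],[0.08,-0.09,0],[0.08,-0.09,0]], "rotation": [[0,0,0],[0,0,0],[0,0,0]], "claw": [0,0,0]}}

```text
time_s: 6.5
position: [0.5025, -0.0653, 0.043]
tool_rot: [[0.012, 0.218, 0.976], [-0.008, 0.976, -0.218], [-1.0, -0.005, 0.013]]
ft_force: [-0.3, 2.0, 0.7]
grip_width: -0.0003
```

Request:
{"api": "play_rows", "payload": {"travel": [[0.08,-0.09,0],[0.08,-0.09,0],[0.085,-0.085,0]], "rotation": [[0,0,0],[0,0,0],[0,0,0]], "claw": [0,0,0]}}

```text
time_s: 6.75
position: [0.5051, -0.0683, 0.043]
tool_rot: [[0.011, 0.218, 0.976], [-0.008, 0.976, -0.218], [-1.0, -0.006, 0.013]]
ft_force: [-1.2, 1.8, 0.3]
grip_width: -0.0001
```

Request:
{"api": "play_rows", "payload": {"travel": [[0.09,-0.08,0],[0.09,-0.08,0],[0.095,-0.075,0]], "rotation": [[0,0,0],[0,0,0],[0,0,0]], "claw": [0,0,0]}}

```text
time_s: 7.0
position: [0.5081, -0.0709, 0.0429]
tool_rot: [[0.011, 0.218, 0.976], [-0.008, 0.976, -0.218], [-1.0, -0.006, 0.013]]
ft_force: [-1.0, 1.3, -0.2]
grip_width: -0.0001
```

Request:
{"api": "play_rows", "payload": {"travel": [[0.095,-0.075,0],[0.1,-0.075,0],[0.1,-0.07,0]], "rotation": [[0,0,0],[0,0,0],[0,0,0]], "claw": [0,0,0]}}

```text
time_s: 7.25
position: [0.5113, -0.0734, 0.0429]
tool_rot: [[0.011, 0.218, 0.976], [-0.008, 0.976, -0.218], [-1.0, -0.006, 0.012]]
ft_force: [-1.4, 1.3, -0.3]
grip_width: -0.0001
```

Request:
{"api": "play_rows", "payload": {"travel": [[0.1,-0.065,0],[0.1,-0.065,0],[0.105,-0.06,0]], "rotation": [[0,0,0],[0,0,0],[0,0,0]], "claw": [0,0,0]}}

```text
time_s: 7.5
position: [0.5146, -0.0755, 0.0429]
tool_rot: [[0.011, 0.218, 0.976], [-0.008, 0.976, -0.218], [-1.0, -0.006, 0.012]]
ft_force: [-1.2, 1.5, 0.7]
grip_width: 0.0003
```

Request:
{"api": "play_rows", "payload": {"travel": [[0.105,-0.06,0],[0.105,-0.06,0],[0.105,-0.055,0]], "rotation": [[0,0,0],[0,0,0],[0,0,0]], "claw": [0,0,0]}}

```text
time_s: 7.75
position: [0.518, -0.0774, 0.0429]
tool_rot: [[0.01, 0.218, 0.976], [-0.008, 0.976, -0.218], [-1.0, -0.006, 0.012]]
ft_force: [-1.4, 1.1, 0.6]
grip_width: -0.0
```

Request:
{"api": "play_rows", "payload": {"travel": [[0.11,-0.05,0],[0.11,-0.05,0],[0.11,-0.045,0]], "rotation": [[0,0,0],[0,0,0],[0,0,0]], "claw": [0,0,0]}}

```text
time_s: 8.0
position: [0.5216, -0.079, 0.0429]
tool_rot: [[0.01, 0.218, 0.976], [-0.008, 0.976, -0.217], [-1.0, -0.006, 0.012]]
ft_force: [-0.0, 0.6, 0.3]
grip_width: 0.0001
```

Request:
{"api": "play_rows", "payload": {"travel": [[0.11,-0.045,0],[0.115,-0.045,0],[0.115,-0.04,0]], "rotation": [[0,0,0],[0,0,0],[0,0,0]], "claw": [0,0,0]}}

```text
time_s: 8.25
position: [0.5253, -0.0805, 0.0428]
tool_rot: [[0.01, 0.218, 0.976], [-0.008, 0.976, -0.217], [-1.0, -0.006, 0.012]]
ft_force: [-1.9, -0.4, 0.3]
grip_width: -0.0001
```

Request:
{"api": "play_rows", "payload": {"travel": [[0.115,-0.035,0],[0.115,-0.035,0],[0.12,-0.03,0]], "rotation": [[0,0,0],[0,0,0],[0,0,0]], "claw": [0,0,0]}}

```text
time_s: 8.5
position: [0.5292, -0.0817, 0.0428]
tool_rot: [[0.01, 0.218, 0.976], [-0.008, 0.976, -0.217], [-1.0, -0.006, 0.012]]
ft_force: [-0.8, 0.9, -0.9]
grip_width: 0.0002
```

Request:
{"api": "play_rows", "payload": {"travel": [[0.12,-0.03,0],[0.12,-0.025,0],[0.12,-0.025,0]], "rotation": [[0,0,0],[0,0,0],[0,0,0]], "claw": [0,0,0]}}

```text
time_s: 8.75
position: [0.5332, -0.0826, 0.0428]
tool_rot: [[0.01, 0.218, 0.976], [-0.008, 0.976, -0.217], [-1.0, -0.006, 0.012]]
ft_force: [-1.8, 0.4, 0.6]
grip_width: 0.0001
```

Request:
{"api": "play_rows", "payload": {"travel": [[0.12,-0.02,0],[0.12,-0.015,0],[0.12,-0.015,0]], "rotation": [[0,0,0],[0,0,0],[0,0,0]], "claw": [0,0,0]}}

```text
time_s: 9.0
position: [0.5372, -0.0832, 0.0428]
tool_rot: [[0.01, 0.218, 0.976], [-0.008, 0.976, -0.218], [-1.0, -0.006, 0.012]]
ft_force: [-0.3, 0.6, 0.3]
grip_width: -0.0002
```

Request:
{"api": "play_rows", "payload": {"travel": [[0.12,-0.01,0],[0.12,-0.005,0],[0.12,-0.005,0]], "rotation": [[0,0,0],[0,0,0],[0,0,0]], "claw": [0,0,0]}}

```text
time_s: 9.25
position: [0.5411, -0.0835, 0.0428]
tool_rot: [[0.01, 0.218, 0.976], [-0.008, 0.976, -0.217], [-1.0, -0.006, 0.012]]
ft_force: [-1.9, -0.1, 0.1]
grip_width: -0.0003
```

Request:
{"api": "play_rows", "payload": {"travel": [[0.12,0,0],[0.12,0,0],[0.12,0.005,0]], "rotation": [[0,0,0],[0,0,0],[0,0,0]], "claw": [0,0,0]}}

```text
time_s: 9.5
position: [0.545, -0.0834, 0.0427]
tool_rot: [[0.01, 0.217, 0.976], [-0.008, 0.976, -0.217], [-1.0, -0.006, 0.011]]
ft_force: [-1.5, 0.3, -0.5]
grip_width: -0.0002
```

Request:
{"api": "play_rows", "payload": {"travel": [[0.12,0.005,0],[0.12,0.01,0],[0.12,0.015,0]], "rotation": [[0,0,0],[0,0,0],[0,0,0]], "claw": [0,0,0]}}

```text
time_s: 9.75
position: [0.549, -0.0831, 0.0427]
tool_rot: [[0.01, 0.217, 0.976], [-0.008, 0.976, -0.217], [-1.0, -0.006, 0.011]]
ft_force: [-1.1, -0.1, -0.0]
grip_width: -0.0
```

Request:
{"api": "play_rows", "payload": {"travel": [[0.12,0.015,0],[0.12,0.02,0],[0.12,0.02,0]], "rotation": [[0,0,0],[0,0,0],[0,0,0]], "claw": [0,0,0]}}

```text
time_s: 10.0
position: [0.553, -0.0826, 0.0427]
tool_rot: [[0.01, 0.217, 0.976], [-0.009, 0.976, -0.217], [-1.0, -0.006, 0.011]]
ft_force: [-1.4, -0.1, 1.0]
grip_width: 0.0003
```

Request:
{"api": "play_rows", "payload": {"travel": [[0.12,0.025,0],[0.12,0.025,0],[0.12,0.03,0]], "rotation": [[0,0,0],[0,0,0],[0,0,0]], "claw": [0,0,0]}}

```text
time_s: 10.25
position: [0.557, -0.0818, 0.0427]
tool_rot: [[0.01, 0.218, 0.976], [-0.009, 0.976, -0.217], [-1.0, -0.006, 0.011]]
ft_force: [-1.7, 0.2, -0.2]
grip_width: 0.0003
```

Request:
{"api": "play_rows", "payload": {"travel": [[0.12,0.03,0],[0.115,0.03,0],[0.115,0.035,0]], "rotation": [[0,0,0],[0,0,0],[0,0,0]], "claw": [0,0,0]}}

```text
time_s: 10.5
position: [0.5609, -0.0808, 0.0427]
tool_rot: [[0.01, 0.218, 0.976], [-0.009, 0.976, -0.217], [-1.0, -0.006, 0.011]]
ft_force: [-1.5, -0.0, -0.2]
grip_width: 0.0002
```

Request:
{"api": "play_rows", "payload": {"travel": [[0.115,0.035,0],[0.115,0.035,0],[0.115,0.04,0]], "rotation": [[0,0,0],[0,0,0],[0,0,0]], "claw": [0,0,0]}}

```text
time_s: 10.75
position: [0.5648, -0.0796, 0.0427]
tool_rot: [[0.01, 0.217, 0.976], [-0.009, 0.976, -0.217], [-1.0, -0.007, 0.011]]
ft_force: [-1.7, -0.9, -0.0]
grip_width: -0.0001
```

Request:
{"api": "play_rows", "payload": {"travel": [[0.115,0.04,0],[0.11,0.045,0],[0.11,0.045,0]], "rotation": [[0,0,0],[0,0,0],[0,0,0]], "claw": [0,0,0]}}

```text
time_s: 11.0
position: [0.5685, -0.0782, 0.0427]
tool_rot: [[0.01, 0.218, 0.976], [-0.009, 0.976, -0.217], [-1.0, -0.007, 0.012]]
ft_force: [-0.8, -0.5, 0.5]
grip_width: 0.0002
```

Request:
{"api": "play_rows", "payload": {"travel": [[0.11,0.05,0],[0.11,0.05,0],[0.105,0.055,0]], "rotation": [[0,0,0],[0,0,0],[0,0,0]], "claw": [0,0,0]}}

```text
time_s: 11.25
position: [0.5722, -0.0766, 0.0427]
tool_rot: [[0.01, 0.218, 0.976], [-0.009, 0.976, -0.217], [-1.0, -0.007, 0.012]]
ft_force: [-1.7, -0.9, -0.4]
grip_width: 0.0001
```

Request:
{"api": "play_rows", "payload": {"travel": [[0.105,0.055,0],[0.105,0.06,0],[0.105,0.06,0]], "rotation": [[0,0,0],[0,0,0],[0,0,0]], "claw": [0,0,0]}}

```text
time_s: 11.5
position: [0.5758, -0.0748, 0.0427]
tool_rot: [[0.01, 0.218, 0.976], [-0.009, 0.976, -0.218], [-1.0, -0.007, 0.012]]
ft_force: [-1.9, -0.7, -0.3]
grip_width: -0.0002
```

Request:
{"api": "play_rows", "payload": {"travel": [[0.1,0.065,0],[0.1,0.07,0],[0.095,0.07,0]], "rotation": [[0,0,0],[0,0,0],[0,0,0]], "claw": [0,0,0]}}

```text
time_s: 11.75
position: [0.5791, -0.0726, 0.0428]
tool_rot: [[0.01, 0.218, 0.976], [-0.009, 0.976, -0.218], [-1.0, -0.007, 0.012]]
ft_force: [-0.9, -0.7, -0.2]
grip_width: -0.0001
```

Request:
{"api": "play_rows", "payload": {"travel": [[0.095,0.075,0],[0.095,0.075,0],[0.09,0.08,0]], "rotation": [[0,0,0],[0,0,0],[0,0,0]], "claw": [0,0,0]}}

```text
time_s: 12.0
position: [0.5823, -0.07, 0.0428]
tool_rot: [[0.01, 0.218, 0.976], [-0.009, 0.976, -0.218], [-1.0, -0.007, 0.012]]
ft_force: [-0.3, -0.1, 0.0]
grip_width: -0.0001
```

Request:
{"api": "play_rows", "payload": {"travel": [[0.09,0.08,0],[0.085,0.085,0],[0.085,0.085,0]], "rotation": [[0,0,0],[0,0,0],[0,0,0]], "claw": [0,0,0]}}

```text
time_s: 12.25
position: [0.5853, -0.0673, 0.0428]
tool_rot: [[0.011, 0.218, 0.976], [-0.01, 0.976, -0.218], [-1.0, -0.007, 0.012]]
ft_force: [-1.1, -0.7, -0.6]
grip_width: -0.0006
```

Request:
{"api": "play_rows", "payload": {"travel": [[0.08,0.09,0],[0.08,0.09,0],[0.075,0.095,0]], "rotation": [[0,0,0],[0,0,0],[0,0,0]], "claw": [0,0,0]}}

```text
time_s: 12.5
position: [0.5879, -0.0643, 0.0428]
tool_rot: [[0.011, 0.218, 0.976], [-0.01, 0.976, -0.218], [-1.0, -0.007, 0.013]]
ft_force: [-0.4, -0.3, 0.2]
grip_width: 0.0005
```

Request:
{"api": "play_rows", "payload": {"travel": [[0.075,0.095,0],[0.07,0.095,0],[0.07,0.1,0]], "rotation": [[0,0,0],[0,0,0],[0,0,0]], "claw": [0,0,0]}}

```text
time_s: 12.75
position: [0.5904, -0.0611, 0.0429]
tool_rot: [[0.011, 0.218, 0.976], [-0.01, 0.976, -0.218], [-1.0, -0.007, 0.013]]
ft_force: [-0.6, -1.1, -0.2]
grip_width: 0.0001
```

Request:
{"api": "play_rows", "payload": {"travel": [[0.065,0.1,0],[0.065,0.1,0],[0.06,0.105,0]], "rotation": [[0,0,0],[0,0,0],[0,0,0]], "claw": [0,0,0]}}

```text
time_s: 13.0
position: [0.5925, -0.0578, 0.0429]
tool_rot: [[0.011, 0.218, 0.976], [-0.01, 0.976, -0.218], [-1.0, -0.007, 0.013]]
ft_force: [-1.1, -1.5, 0.2]
grip_width: 0.0001
```

Request:
{"api": "play_rows", "payload": {"travel": [[0.06,0.105,0],[0.055,0.105,0],[0.055,0.105,0]], "rotation": [[0,0,0],[0,0,0],[0,0,0]], "claw": [0,0,0]}}

```text
time_s: 13.25
position: [0.5944, -0.0544, 0.0428]
tool_rot: [[0.011, 0.218, 0.976], [-0.01, 0.976, -0.218], [-1.0, -0.007, 0.013]]
ft_force: [-1.3, -0.7, -0.2]
grip_width: 0.0001
```

Request:
{"api": "play_rows", "payload": {"travel": [[0.05,0.11,0],[0.05,0.11,0],[0.045,0.11,0]], "rotation": [[0,0,0],[0,0,0],[0,0,0]], "claw": [0,0,0]}}

```text
time_s: 13.5
position: [0.596, -0.0508, 0.0429]
tool_rot: [[0.011, 0.218, 0.976], [-0.01, 0.976, -0.218], [-1.0, -0.007, 0.013]]
ft_force: [-0.7, -0.7, 0.6]
grip_width: 0.0002
```

Request:
{"api": "play_rows", "payload": {"travel": [[0.05,0.11,0],[0.045,0.11,0],[0.045,0.11,0]], "rotation": [[0,0,0],[0,0,0],[0,0,0]], "claw": [0,0,0]}}

```text
time_s: 13.75
position: [0.5977, -0.0472, 0.0429]
tool_rot: [[0.011, 0.218, 0.976], [-0.01, 0.976, -0.218], [-1.0, -0.008, 0.013]]
ft_force: [-0.7, -1.8, -0.3]
grip_width: -0.0002
```

Request:
{"api": "play_rows", "payload": {"travel": [[0.04,0.115,0],[0.04,0.115,0],[0.035,0.115,0]], "rotation": [[0,0,0],[0,0,0],[0,0,0]], "claw": [0,0,0]}}

```text
time_s: 14.0
position: [0.599, -0.0434, 0.0429]
tool_rot: [[0.011, 0.218, 0.976], [-0.01, 0.976, -0.218], [-1.0, -0.008, 0.013]]
ft_force: [-0.8, -1.4, -0.0]
grip_width: 0.0004
```

Request:
{"api": "play_rows", "payload": {"travel": [[0.035,0.115,0],[0.03,0.115,0],[0.03,0.115,0]], "rotation": [[0,0,0],[0,0,0],[0,0,0]], "claw": [0,0,0]}}

```text
time_s: 14.25
position: [0.6002, -0.0396, 0.0429]
tool_rot: [[0.011, 0.218, 0.976], [-0.01, 0.976, -0.218], [-1.0, -0.008, 0.013]]
ft_force: [0.5, -1.3, 0.0]
grip_width: -0.0001
```

Request:
{"api": "play_rows", "payload": {"travel": [[0.025,0.12,0],[0.025,0.12,0],[0.02,0.12,0]], "rotation": [[0,0,0],[0,0,0],[0,0,0]], "claw": [0,0,0]}}

```text
time_s: 14.5
position: [0.601, -0.0357, 0.043]
tool_rot: [[0.012, 0.218, 0.976], [-0.01, 0.976, -0.218], [-1.0, -0.008, 0.014]]
ft_force: [-0.1, -1.2, -0.6]
grip_width: -0.0
```

Request:
{"api": "play_rows", "payload": {"travel": [[0.02,0.12,0],[0.015,0.12,0],[0.015,0.12,0]], "rotation": [[0,0,0],[0,0,0],[0,0,0]], "claw": [0,0,0]}}

```text
time_s: 14.75
position: [0.6017, -0.0317, 0.043]
tool_rot: [[0.012, 0.218, 0.976], [-0.01, 0.976, -0.218], [-1.0, -0.008, 0.014]]
ft_force: [-0.3, -1.2, 0.0]
grip_width: -0.0001
```

Request:
{"api": "play_rows", "payload": {"travel": [[0.01,0.12,0],[0.01,0.12,0],[0.005,0.12,0]], "rotation": [[0,0,0],[0,0,0],[0,0,0]], "claw": [0,0,0]}}

```text
time_s: 15.0
position: [0.6021, -0.0277, 0.043]
tool_rot: [[0.012, 0.218, 0.976], [-0.01, 0.976, -0.218], [-1.0, -0.008, 0.014]]
ft_force: [-0.2, -2.0, -0.8]
grip_width: -0.0001
```

```bash
python3 w.py 5; python3 - <<'E'
from ov import *
cv2.imwrite("pics/scene5.png",cv2.cvtColor(env.get_image("scene"),cv2.COLOR_RGB2BGR))
overlay('scene','pics/scene5.png',(260,140,380,240),6,'pics/o7.png',[])
E
```

```text
15.05 [ 0.602  -0.0274  0.043 ] [-0.6 -1.3  0.1] [-0.13  0.04  0.03] [-13.6  35.   78.8  -0.5  65.4 -90.9]
```

View pics/o7.png

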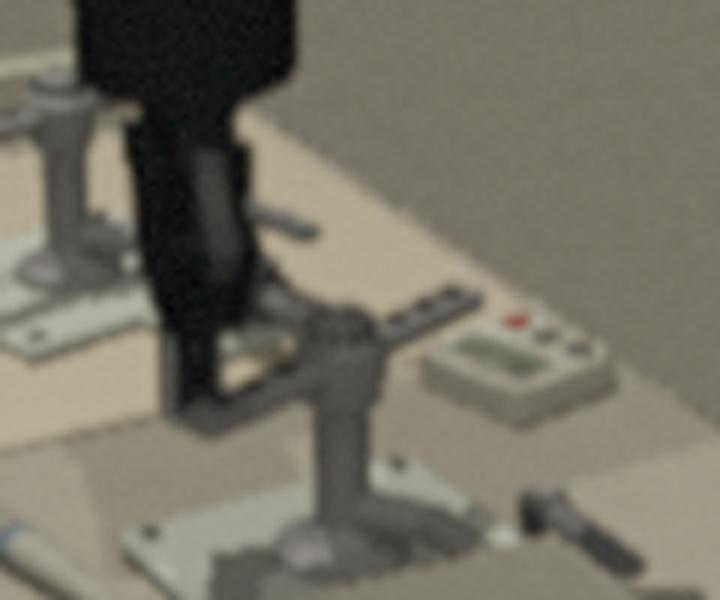

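View pics/w5.png

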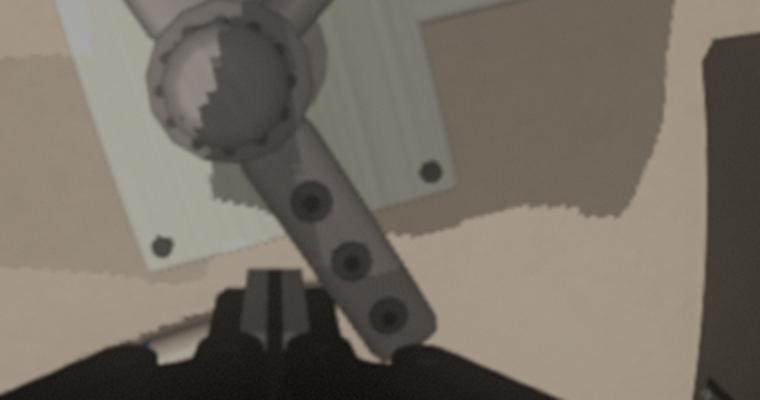

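Request:
{"api": "play_rows", "payload": {"travel": [[0.0,0.12,0],[0.0,0.12,0],[-0.005,0.12,0]], "rotation": [[0,0,0],[0,0,0],[0,0,0]], "claw": [0,0,0]}}

```text
time_s: 15.35
position: [0.602, -0.0239, 0.0431]
tool_rot: [[0.012, 0.218, 0.976], [-0.011, 0.976, -0.218], [-1.0, -0.008, 0.014]]
ft_force: [-0.6, -1.1, -0.8]
grip_width: -0.0001
```

Request:
{"api": "play_rows", "payload": {"travel": [[-0.01,0.12,0],[-0.01,0.12,0],[-0.015,0.12,0]], "rotation": [[0,0,0],[0,0,0],[0,0,0]], "claw": [0,0,0]}}

```text
time_s: 15.6
position: [0.6017, -0.02, 0.0431]
tool_rot: [[0.012, 0.218, 0.976], [-0.011, 0.976, -0.218], [-1.0, -0.008, 0.014]]
ft_force: [-0.4, -1.0, 0.4]
grip_width: -0.0001
```

Request:
{"api": "play_rows", "payload": {"travel": [[-0.015,0.12,0],[-0.02,0.12,0],[-0.02,0.12,0]], "rotation": [[0,0,0],[0,0,0],[0,0,0]], "claw": [0,0,0]}}

```text
time_s: 15.85
position: [0.6011, -0.016, 0.0431]
tool_rot: [[0.012, 0.218, 0.976], [-0.011, 0.976, -0.218], [-1.0, -0.008, 0.014]]
ft_force: [-0.1, -0.9, 0.2]
grip_width: -0.0004
```

Request:
{"api": "play_rows", "payload": {"travel": [[-0.025,0.12,0],[-0.025,0.115,0],[-0.03,0.115,0]], "rotation": [[0,0,0],[0,0,0],[0,0,0]], "claw": [0,0,0]}}

```text
time_s: 16.1
position: [0.6003, -0.012, 0.0431]
tool_rot: [[0.013, 0.218, 0.976], [-0.011, 0.976, -0.218], [-1.0, -0.008, 0.015]]
ft_force: [-0.7, -1.3, 0.9]
grip_width: -0.0003
```

Request:
{"api": "play_rows", "payload": {"travel": [[-0.03,0.115,0],[-0.035,0.115,0],[-0.035,0.115,0]], "rotation": [[0,0,0],[0,0,0],[0,0,0]], "claw": [0,0,0]}}

```text
time_s: 16.35
position: [0.5993, -0.0082, 0.0431]
tool_rot: [[0.013, 0.218, 0.976], [-0.011, 0.976, -0.218], [-1.0, -0.008, 0.015]]
ft_force: [-0.4, -1.3, 1.0]
grip_width: 0.0002
```

Request:
{"api": "play_rows", "payload": {"travel": [[-0.04,0.115,0],[-0.04,0.115,0],[-0.045,0.11,0]], "rotation": [[0,0,0],[0,0,0],[0,0,0]], "claw": [0,0,0]}}

```text
time_s: 16.6
position: [0.598, -0.0044, 0.0432]
tool_rot: [[0.013, 0.218, 0.976], [-0.011, 0.976, -0.218], [-1.0, -0.007, 0.015]]
ft_force: [0.9, -0.9, 0.7]
grip_width: 0.0001
```

Request:
{"api": "play_rows", "payload": {"travel": [[-0.045,0.11,0],[-0.05,0.11,0],[-0.05,0.11,0]], "rotation": [[0,0,0],[0,0,0],[0,0,0]], "claw": [0,0,0]}}

```text
time_s: 16.85
position: [0.5964, -0.0008, 0.0432]
tool_rot: [[0.013, 0.218, 0.976], [-0.011, 0.976, -0.218], [-1.0, -0.007, 0.015]]
ft_force: [0.4, -1.2, -0.1]
grip_width: 0.0002
```

Request:
{"api": "play_rows", "payload": {"travel": [[-0.055,0.105,0],[-0.055,0.105,0],[-0.06,0.105,0]], "rotation": [[0,0,0],[0,0,0],[0,0,0]], "claw": [0,0,0]}}

```text
time_s: 17.1
position: [0.5947, 0.0027, 0.0433]
tool_rot: [[0.014, 0.218, 0.976], [-0.011, 0.976, -0.218], [-1.0, -0.007, 0.016]]
ft_force: [0.3, -1.0, 0.3]
grip_width: -0.0
```

Request:
{"api": "play_rows", "payload": {"travel": [[-0.06,0.105,0],[-0.065,0.1,0],[-0.065,0.1,0]], "rotation": [[0,0,0],[0,0,0],[0,0,0]], "claw": [0,0,0]}}

```text
time_s: 17.35
position: [0.5926, 0.0061, 0.0432]
tool_rot: [[0.014, 0.218, 0.976], [-0.011, 0.976, -0.218], [-1.0, -0.007, 0.016]]
ft_force: [1.3, -0.5, 0.0]
grip_width: 0.0002
```

```bash
python3 w.py 6; python3 - <<'E'
from h import *
c=env.camera_info('wrist')
for th in range(10,90,10):
    a=np.radians(th); print(th,[((projw([.5443+r*np.cos(a),-.0255+r*np.sin(a),.095],c)-[180,100])*2).round(0).tolist() for r in (.045,.075)])
E
```

```text
17.4 [0.5925 0.0063 0.0433] [ 0.8 -1.4  0. ] [-0.18 -0.11  0.04] [-10.6  34.1  80.6  -0.5  64.4 -87.8]
10 [[[170.0, 342.0]], [[225.0, 438.0]]]
20 [[[200.0, 329.0]], [[271.0, 420.0]]]
30 [[[226.0, 310.0]], [[315.0, 393.0]]]
40 [[[250.0, 287.0]], [[354.0, 358.0]]]
50 [[[269.0, 259.0]], [[387.0, 315.0]]]
60 [[[283.0, 227.0]], [[413.0, 266.0]]]
70 [[[291.0, 192.0]], [[430.0, 210.0]]]
80 [[[293.0, 155.0]], [[437.0, 150.0]]]
```

View pics/w6.png

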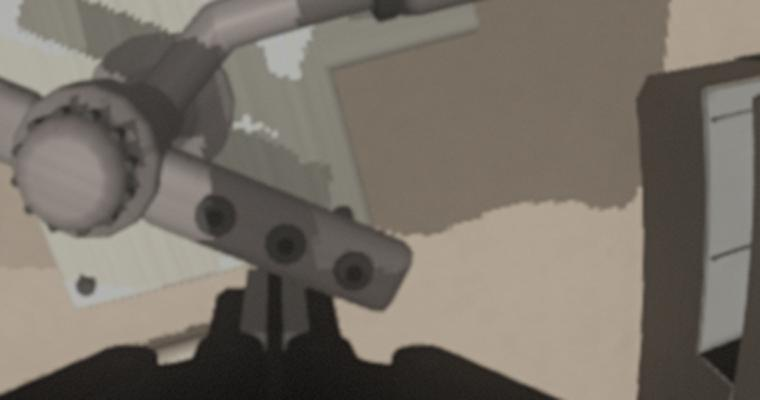

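```bash
cat > arc.py <<'E'
import sys,numpy as np
from rig import env
cx,cy,r,step,n=map(float,sys.argv[1:6])
p=env.observe()['position'];a0=np.arctan2(p[1]-cy,p[0]-cx);q=p[:2]*100
print('phi',np.degrees(a0)%360,np.hypot(p[0]-cx,p[1]-cy))
out=[]
for k in range(1,int(n)+1):
    a=a0+np.radians(step*k);t=np.array([cx+r*np.cos(a),cy+r*np.sin(a)])*100
    d=(t-q).round(2);q=q+d;out.append([float(d[0]),float(d[1]),0])
print(out)
E
python3 arc.py .5443 -.0255 .058 8 12
```

```text
phi 33.36386793548139 0.05773318298312988
[[-0.47, 0.66, 0], [-0.57, 0.57, 0], [-0.65, 0.48, 0], [-0.71, 0.39, 0], [-0.76, 0.28, 0], [-0.79, 0.18, 0], [-0.81, 0.06, 0], [-0.81, -0.04, 0], [-0.79, -0.16, 0], [-0.76, -0.27, 0], [-0.72, -0.37, 0], [-0.66, -0.47, 0]]
```

Request:
{"api": "play_rows", "payload": {"travel": [[-0.47,0.66,0],[-0.57,0.57,0],[-0.65,0.48,0],[-0.71,0.39,0],[-0.76,0.28,0],[-0.79,0.18,0],[-0.81,0.06,0],[-0.81,-0.04,0]], "rotation": [[0,0,0],[0,0,0],[0,0,0],[0,0,0],[0,0,0],[0,0,0],[0,0,0],[0,0,0]], "claw": [0,0,0,0,0,0,0,0]}}

```text
time_s: 18.07
position: [0.5321, 0.0361, 0.0436]
tool_rot: [[0.016, 0.217, 0.976], [-0.01, 0.976, -0.217], [-1.0, -0.006, 0.018]]
ft_force: [1.2, -0.7, 0.4]
grip_width: 0.0
```

```bash
python3 arc.py .5443 -.0255 .058 8 10; python3 w.py 7
```

```text
phi 101.17743068723367 0.06278743663394047
[[-0.69, -0.68, 0], [-0.74, -0.32, 0], [-0.69, -0.42, 0], [-0.63, -0.51, 0], [-0.55, -0.59, 0], [-0.46, -0.67, 0], [-0.37, -0.72, 0], [-0.26, -0.77, 0], [-0.15, -0.79, 0], [-0.04, -0.81, 0]]
18.1167 [0.5305 0.0363 0.0435] [ 0.2 -0.3 -0.2] [ 0.05 -0.02  0.02] [ -8.6  29.2  90.7  -0.5  59.2 -85.9]
```

View pics/w7.png

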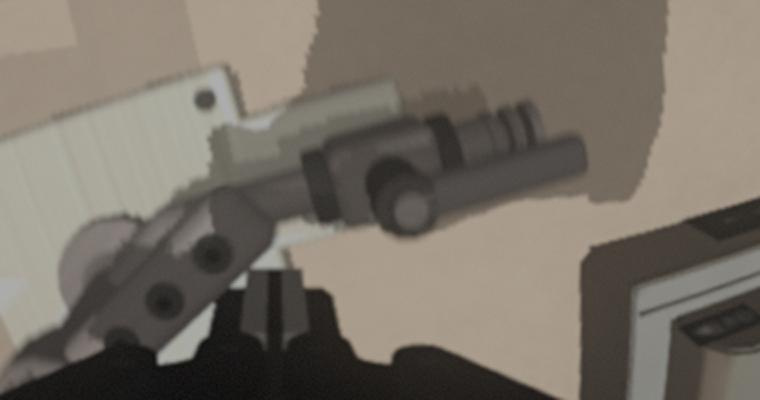

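Request:
{"api": "play_rows", "payload": {"travel": [[-0.5,-0.45,0],[-0.7,-0.4,0],[-0.67,-0.47,0],[-0.6,-0.55,0],[-0.52,-0.62,0],[-0.43,-0.69,0],[-0.33,-0.74,0],[-0.22,-0.78,0],[-0.1,-0.8,0]], "rotation": [[0,0,0],[0,0,0],[0,0,0],[0,0,0],[0,0,0],[0,0,0],[0,0,0],[0,0,0],[0,0,0]], "claw": [0,0,0,0,0,0,0,0,0]}}

```text
time_s: 18.87
position: [0.4843, -0.0226, 0.0438]
tool_rot: [[0.014, 0.216, 0.976], [-0.008, 0.976, -0.216], [-1.0, -0.005, 0.015]]
ft_force: [0.1, 1.5, -0.2]
grip_width: -0.0
```

```bash
python3 arc.py .5443 -.0255 .058 8 10; python3 w.py 8
```

```text
phi 177.2304567023386 0.06004661605881847
[[0.22, -0.82, 0], [0.13, -0.8, 0], [0.24, -0.77, 0], [0.35, -0.73, 0], [0.44, -0.68, 0], [0.53, -0.61, 0], [0.62, -0.53, 0], [0.68, -0.43, 0], [0.73, -0.34, 0], [0.78, -0.24, 0]]
18.9167 [ 0.4845 -0.0239  0.0438] [-0.7 -0.6  0.8] [0.03 0.16 0.  ] [-16.7  25.5  98.1  -0.3  55.5 -94. ]
```

View pics/w8.png

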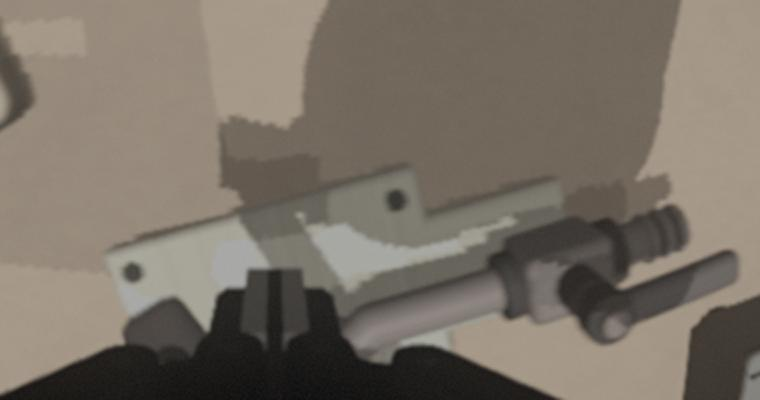

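Request:
{"api": "play_rows", "payload": {"travel": [[0.2,-0.8,0],[0.13,-0.8,0],[0.24,-0.77,0],[0.35,-0.73,0],[0.44,-0.68,0],[0.53,-0.61,0],[0.62,-0.53,0],[0.68,-0.43,0]], "rotation": [[0,0,0],[0,0,0],[0,0,0],[0,0,0],[0,0,0],[0,0,0],[0,0,0],[0,0,0]], "claw": [0,0,0,0,0,0,0,0]}}

```text
time_s: 19.58
position: [0.5182, -0.0834, 0.0432]
tool_rot: [[0.011, 0.218, 0.976], [-0.008, 0.976, -0.218], [-1.0, -0.005, 0.012]]
ft_force: [-1.4, 1.0, 0.5]
grip_width: 0.0003
```

```bash
python3 w.py 9;python3 - <<'E'
from ov import *
cv2.imwrite("pics/scene9.png",cv2.cvtColor(env.get_image("scene"),cv2.COLOR_RGB2BGR))
overlay('scene','pics/scene9.png',(260,140,380,240),6,'pics/o9.png',[])
E
```

```text
19.6333 [ 0.5196 -0.0843  0.0433] [-0.2 -0.1 -0.5] [-0.04  0.05 -0.01] [-22.   28.8  91.6  -0.2  58.8 -99.3]
```

View pics/o9.png

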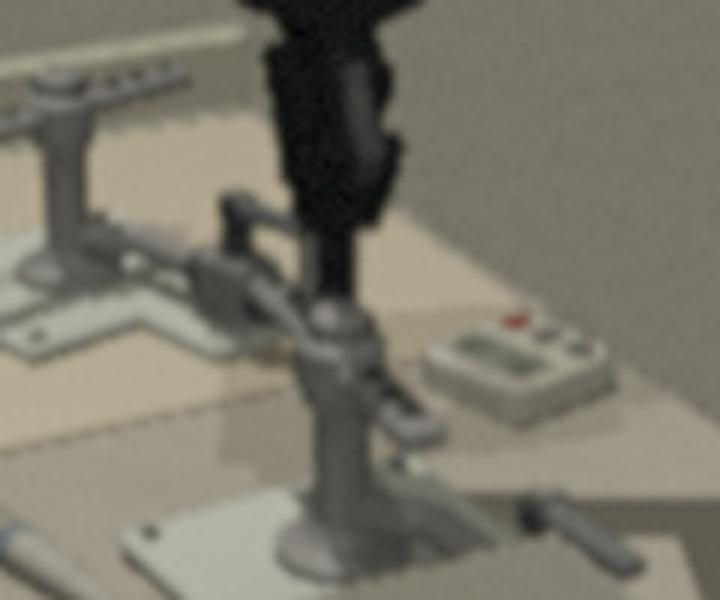

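Request:
{"api": "play_rows", "payload": {"travel": [[-0.6,0.3,0.2],[-0.2,0.1,2.5],[0,0,3.5],[0,-1,3.5],[-0.5,-3,1.5],[-0.5,-3.5,0],[-0.5,-3.5,0],[-0.5,-3.5,0],[-0.5,-3.5,0],[0,-2,0],[0,0,0]], "rotation": [[0,0,0],[0,0,0],[0,0,0],[0,0,0],[0,0,0],[0,0,0],[0,0,0],[0,0,0],[0,0,0],[0,0,0],[0,0,0]], "claw": [0,0,0,0,0,0,0,0,0,0,0]}}

```text
time_s: 20.6
position: [0.4782, -0.2808, 0.1629]
tool_rot: [[0.012, 0.208, 0.978], [-0.012, 0.978, -0.208], [-1.0, -0.009, 0.014]]
ft_force: [-0.1, 0.5, 0.1]
grip_width: -0.0002
```

```bash
python3 - <<'E'
from ov import *
cv2.imwrite("pics/w10.png",cv2.cvtColor(env.get_image("wrist"),cv2.COLOR_RGB2BGR))
o=env.observe();print(o['time_s'],o['position'],o['ft_force'],o['q'],o['tool_rot'].round(3))
it=model((.534,-.3235),17,(.4885,-.2348),105)+model((.5445,-.0252),92,(.5145,.0692),95.6)
overlay('wrist','pics/w10.png',(180,120,560,310),2.1,'pics/o10.png',it)
E
```

```text
20.65 [ 0.47812364 -0.27915645  0.16284211] [-0.15120212  0.53958065 -0.25078809] [-4.25170594e+01  2.32828872e+01  7.79492687e+01 -2.79625272e-02
  7.78331152e+01 -1.20527553e+02] [[ 0.012  0.208  0.978]
 [-0.011  0.978 -0.208]
 [-1.    -0.009  0.014]]
```

View pics/o10.png

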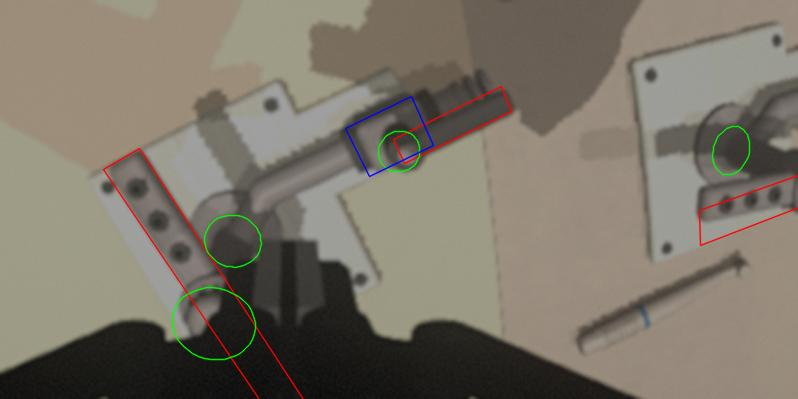

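Request:
{"api": "play_rows", "payload": {"travel": [[0.3,-0.8,-2.5],[0.3,-0.8,-3],[0,0,-3],[0,0,-2],[0,0,-1.1],[0,0,-0.3],[0,0,0]], "rotation": [[0,0,0],[0,0,0],[0,0,0],[0,0,0],[0,0,0],[0,0,0],[0,0,0]], "claw": [0,0,0,0,0,0,0]}}

```text
time_s: 21.23
position: [0.4844, -0.2854, 0.0418]
tool_rot: [[0.014, 0.201, 0.98], [-0.012, 0.98, -0.201], [-1.0, -0.009, 0.016]]
ft_force: [-1.0, 0.4, 0.5]
grip_width: 0.0001
```

Request:
{"api": "play_rows", "payload": {"travel": [[-0.15,-0.5,0],[-0.15,-0.5,0.1],[-0.1,-0.4,0],[0,0,0]], "rotation": [[0,0,0],[0,0,0],[0,0,0],[0,0,0]], "claw": [0,0,0,0]}}

```text
time_s: 21.57
position: [0.4815, -0.2995, 0.0464]
tool_rot: [[0.018, 0.198, 0.98], [-0.015, 0.98, -0.198], [-1.0, -0.011, 0.021]]
ft_force: [0.2, -0.0, -0.4]
grip_width: 0.0002
```

```bash
python3 arc.py .534 -.3235 .058 1.25 90 | head -1;  python3 - <<'E'
import numpy as np
for f in range(155,345,5): print(f,(-.12*np.sin(np.radians(f))).round(3),(.12*np.cos(np.radians(f))).round(3),(.534+.058*np.cos(np.radians(f))).round(4),(-.3235+.058*np.sin(np.radians(f))).round(4))
E
```

```text
phi 155.4827643795532 0.057716366491231
155 -0.051 -0.109 0.4814 -0.299
160 -0.041 -0.113 0.4795 -0.3037
165 -0.031 -0.116 0.478 -0.3085
170 -0.021 -0.118 0.4769 -0.3134
175 -0.01 -0.12 0.4762 -0.3184
180 -0.0 -0.12 0.476 -0.3235
185 0.01 -0.12 0.4762 -0.3286
190 0.021 -0.118 0.4769 -0.3336
195 0.031 -0.116 0.478 -0.3385
200 0.041 -0.113 0.4795 -0.3433
205 0.051 -0.109 0.4814 -0.348
210 0.06 -0.104 0.4838 -0.3525
215 0.069 -0.098 0.4865 -0.3568
220 0.077 -0.092 0.4896 -0.3608
225 0.085 -0.085 0.493 -0.3645
230 0.092 -0.077 0.4967 -0.3679
235 0.098 -0.069 0.5007 -0.371
240 0.104 -0.06 0.505 -0.3737
245 0.109 -0.051 0.5095 -0.3761
250 0.113 -0.041 0.5142 -0.378
255 0.116 -0.031 0.519 -0.3795
260 0.118 -0.021 0.5239 -0.3806
265 0.12 -0.01 0.5289 -0.3813
270 0.12 -0.0 0.534 -0.3815
275 0.12 0.01 0.5391 -0.3813
280 0.118 0.021 0.5441 -0.3806
285 0.116 0.031 0.549 -0.3795
290 0.113 0.041 0.5538 -0.378
295 0.109 0.051 0.5585 -0.3761
300 0.104 0.06 0.563 -0.3737
305 0.098 0.069 0.5673 -0.371
310 0.092 0.077 0.5713 -0.3679
315 0.085 0.085 0.575 -0.3645
320 0.077 0.092 0.5784 -0.3608
325 0.069 0.098 0.5815 -0.3568
330 0.06 0.104 0.5842 -0.3525
335 0.051 0.109 0.5866 -0.348
340 0.041 0.113 0.5885 -0.3433
```

Request:
{"api": "play_rows", "payload": {"travel": [[-0.04,-0.11,-0.15],[-0.04,-0.11,-0.15],[-0.03,-0.12,-0.05]], "rotation": [[0,0,0],[0,0,0],[0,0,0]], "claw": [0,0,0]}}

```text
time_s: 21.82
position: [0.4807, -0.3042, 0.0442]
tool_rot: [[0.02, 0.199, 0.98], [-0.017, 0.98, -0.198], [-1.0, -0.013, 0.023]]
ft_force: [-0.2, 0.1, -0.2]
grip_width: -0.0001
```

Request:
{"api": "play_rows", "payload": {"travel": [[-0.05,-0.12,-0.05],[-0.04,-0.12,0],[-0.04,-0.12,0]], "rotation": [[0,0,0],[0,0,0],[0,0,0]], "claw": [0,0,0]}}

```text
time_s: 22.07
position: [0.4791, -0.3082, 0.0434]
tool_rot: [[0.02, 0.199, 0.98], [-0.017, 0.98, -0.199], [-1.0, -0.013, 0.023]]
ft_force: [0.0, 0.6, 0.4]
grip_width: -0.0003
```

Request:
{"api": "play_rows", "payload": {"travel": [[-0.03,-0.12,0],[-0.03,-0.12,0],[-0.02,-0.12,0]], "rotation": [[0,0,0],[0,0,0],[0,0,0]], "claw": [0,0,0]}}

```text
time_s: 22.32
position: [0.4782, -0.3121, 0.0433]
tool_rot: [[0.02, 0.199, 0.98], [-0.017, 0.98, -0.199], [-1.0, -0.013, 0.023]]
ft_force: [-0.0, -1.0, -1.0]
grip_width: 0.0001
```

Request:
{"api": "play_rows", "payload": {"travel": [[-0.02,-0.12,0],[-0.02,-0.12,0],[-0.015,-0.12,0]], "rotation": [[0,0,0],[0,0,0],[0,0,0]], "claw": [0,0,0]}}

```text
time_s: 22.57
position: [0.4776, -0.3161, 0.0433]
tool_rot: [[0.02, 0.199, 0.98], [-0.017, 0.98, -0.199], [-1.0, -0.013, 0.023]]
ft_force: [-0.1, -0.4, 0.9]
grip_width: -0.0003
```

Request:
{"api": "play_rows", "payload": {"travel": [[-0.015,-0.12,0],[-0.01,-0.12,0],[-0.01,-0.12,0]], "rotation": [[0,0,0],[0,0,0],[0,0,0]], "claw": [0,0,0]}}

```text
time_s: 22.82
position: [0.4773, -0.3199, 0.0433]
tool_rot: [[0.02, 0.199, 0.98], [-0.016, 0.98, -0.199], [-1.0, -0.012, 0.023]]
ft_force: [0.8, 1.3, 0.2]
grip_width: -0.0003
```

Request:
{"api": "play_rows", "payload": {"travel": [[-0.005,-0.12,0],[-0.005,-0.12,0],[0,-0.12,0]], "rotation": [[0,0,0],[0,0,0],[0,0,0]], "claw": [0,0,0]}}

```text
time_s: 23.07
position: [0.4771, -0.3233, 0.0432]
tool_rot: [[0.02, 0.199, 0.98], [-0.015, 0.98, -0.198], [-1.0, -0.011, 0.022]]
ft_force: [1.1, 1.4, -0.1]
grip_width: -0.0002
```

Request:
{"api": "play_rows", "payload": {"travel": [[0,-0.12,0],[0.005,-0.12,0],[0.005,-0.12,0]], "rotation": [[0,0,0],[0,0,0],[0,0,0]], "claw": [0,0,0]}}

```text
time_s: 23.32
position: [0.4772, -0.327, 0.0431]
tool_rot: [[0.02, 0.199, 0.98], [-0.015, 0.98, -0.198], [-1.0, -0.011, 0.022]]
ft_force: [0.7, 1.2, 0.2]
grip_width: -0.0001
```

Request:
{"api": "play_rows", "payload": {"travel": [[0.005,-0.12,0],[0.01,-0.12,0],[0.01,-0.12,0]], "rotation": [[0,0,0],[0,0,0],[0,0,0]], "claw": [0,0,0]}}

```text
time_s: 23.57
position: [0.4774, -0.331, 0.0431]
tool_rot: [[0.019, 0.199, 0.98], [-0.015, 0.98, -0.198], [-1.0, -0.011, 0.022]]
ft_force: [0.7, 0.7, 0.2]
grip_width: -0.0001
```

Request:
{"api": "play_rows", "payload": {"travel": [[0.015,-0.12,0],[0.02,-0.12,0],[0.02,-0.12,0]], "rotation": [[0,0,0],[0,0,0],[0,0,0]], "claw": [0,0,0]}}

```text
time_s: 23.82
position: [0.4779, -0.335, 0.043]
tool_rot: [[0.019, 0.199, 0.98], [-0.015, 0.98, -0.198], [-1.0, -0.011, 0.022]]
ft_force: [-0.4, 0.5, -0.1]
grip_width: 0.0004
```

Request:
{"api": "play_rows", "payload": {"travel": [[0.02,-0.12,0],[0.025,-0.12,0],[0.025,-0.12,0]], "rotation": [[0,0,0],[0,0,0],[0,0,0]], "claw": [0,0,0]}}

```text
time_s: 24.07
position: [0.4787, -0.3389, 0.043]
tool_rot: [[0.019, 0.199, 0.98], [-0.015, 0.98, -0.198], [-1.0, -0.011, 0.022]]
ft_force: [-0.1, 0.9, 0.2]
grip_width: 0.0
```

Request:
{"api": "play_rows", "payload": {"travel": [[0.03,-0.12,0],[0.03,-0.12,0],[0.035,-0.115,0]], "rotation": [[0,0,0],[0,0,0],[0,0,0]], "claw": [0,0,0]}}

```text
time_s: 24.32
position: [0.4797, -0.3429, 0.043]
tool_rot: [[0.019, 0.199, 0.98], [-0.015, 0.98, -0.198], [-1.0, -0.011, 0.021]]
ft_force: [-0.7, 0.9, 0.5]
grip_width: 0.0001
```

Request:
{"api": "play_rows", "payload": {"travel": [[0.04,-0.115,0],[0.04,-0.115,0],[0.045,-0.11,0]], "rotation": [[0,0,0],[0,0,0],[0,0,0]], "claw": [0,0,0]}}

```text
time_s: 24.57
position: [0.481, -0.3467, 0.043]
tool_rot: [[0.019, 0.199, 0.98], [-0.015, 0.98, -0.198], [-1.0, -0.011, 0.021]]
ft_force: [-0.6, 0.1, 0.5]
grip_width: -0.0002
```

```bash
python3 - <<'E'
from ov import *
cv2.imwrite("pics/scene11.png",cv2.cvtColor(env.get_image("scene"),cv2.COLOR_RGB2BGR))
overlay('scene','pics/scene11.png',(220,110,340,210),6,'pics/o11.png',[])
E
```

```text
(no output)
```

View pics/o11.png

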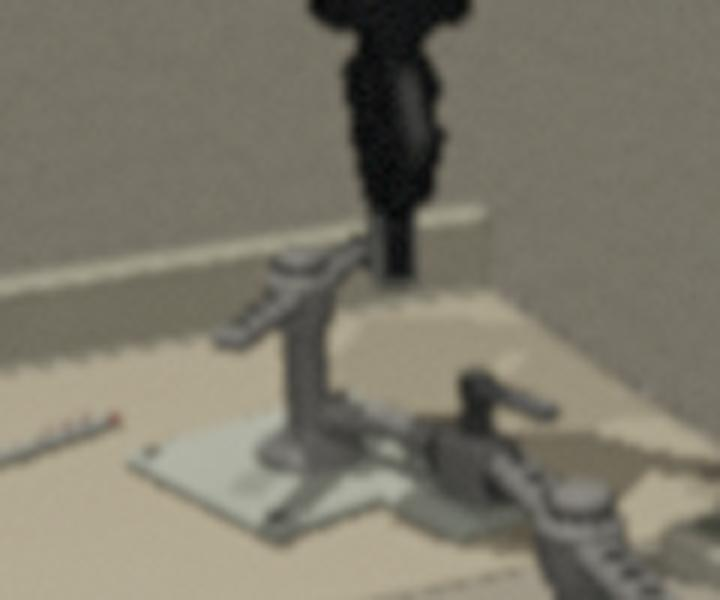

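Blade has turned with the finger (finger at its back, tip at (390,275) in the crop). Continuing carefully.

Request:
{"api": "play_rows", "payload": {"travel": [[0.045,-0.11,0],[0.05,-0.11,0],[0.05,-0.11,0]], "rotation": [[0,0,0],[0,0,0],[0,0,0]], "claw": [0,0,0]}}

```text
time_s: 24.87
position: [0.4825, -0.3504, 0.0429]
tool_rot: [[0.019, 0.199, 0.98], [-0.015, 0.98, -0.198], [-1.0, -0.011, 0.021]]
ft_force: [-0.5, 1.4, 0.4]
grip_width: 0.0
```

Request:
{"api": "play_rows", "payload": {"travel": [[0.05,-0.105,0],[0.055,-0.105,0],[0.06,-0.105,0]], "rotation": [[0,0,0],[0,0,0],[0,0,0]], "claw": [0,0,0]}}

```text
time_s: 25.12
position: [0.4843, -0.3538, 0.0429]
tool_rot: [[0.019, 0.199, 0.98], [-0.015, 0.98, -0.198], [-1.0, -0.011, 0.021]]
ft_force: [-0.5, 1.4, -0.5]
grip_width: -0.0
```

Request:
{"api": "play_rows", "payload": {"travel": [[0.06,-0.1,0],[0.065,-0.1,0],[0.065,-0.1,0]], "rotation": [[0,0,0],[0,0,0],[0,0,0]], "claw": [0,0,0]}}

```text
time_s: 25.37
position: [0.4863, -0.3571, 0.0428]
tool_rot: [[0.018, 0.199, 0.98], [-0.014, 0.98, -0.198], [-1.0, -0.01, 0.021]]
ft_force: [-0.5, 1.3, 0.2]
grip_width: -0.0003
```

Request:
{"api": "play_rows", "payload": {"travel": [[0.07,-0.095,0],[0.07,-0.095,0],[0.075,-0.09,0]], "rotation": [[0,0,0],[0,0,0],[0,0,0]], "claw": [0,0,0]}}

```text
time_s: 25.62
position: [0.4886, -0.3603, 0.0428]
tool_rot: [[0.018, 0.199, 0.98], [-0.014, 0.98, -0.198], [-1.0, -0.01, 0.021]]
ft_force: [-2.0, 1.8, 0.6]
grip_width: -0.0002
```

Request:
{"api": "play_rows", "payload": {"travel": [[0.08,-0.09,0],[0.08,-0.09,0],[0.08,-0.085,0]], "rotation": [[0,0,0],[0,0,0],[0,0,0]], "claw": [0,0,0]}}

```text
time_s: 25.87
position: [0.4912, -0.3632, 0.0428]
tool_rot: [[0.018, 0.199, 0.98], [-0.014, 0.98, -0.198], [-1.0, -0.01, 0.021]]
ft_force: [-0.1, 0.8, -0.2]
grip_width: -0.0
```

Request:
{"api": "play_rows", "payload": {"travel": [[0.085,-0.085,0],[0.085,-0.08,0],[0.09,-0.08,0]], "rotation": [[0,0,0],[0,0,0],[0,0,0]], "claw": [0,0,0]}}

```text
time_s: 26.12
position: [0.4941, -0.366, 0.0428]
tool_rot: [[0.018, 0.199, 0.98], [-0.014, 0.98, -0.198], [-1.0, -0.011, 0.02]]
ft_force: [-0.4, 2.1, -0.3]
grip_width: 0.0001
```

Request:
{"api": "play_rows", "payload": {"travel": [[0.09,-0.075,0],[0.09,-0.075,0],[0.095,-0.07,0]], "rotation": [[0,0,0],[0,0,0],[0,0,0]], "claw": [0,0,0]}}

```text
time_s: 26.37
position: [0.4971, -0.3685, 0.0427]
tool_rot: [[0.018, 0.199, 0.98], [-0.014, 0.98, -0.198], [-1.0, -0.011, 0.02]]
ft_force: [-1.3, -0.0, -1.2]
grip_width: 0.0001
```

Request:
{"api": "play_rows", "payload": {"travel": [[0.095,-0.07,0],[0.1,-0.065,0],[0.1,-0.065,0]], "rotation": [[0,0,0],[0,0,0],[0,0,0]], "claw": [0,0,0]}}

```text
time_s: 26.62
position: [0.5003, -0.3707, 0.0427]
tool_rot: [[0.018, 0.199, 0.98], [-0.014, 0.98, -0.199], [-1.0, -0.011, 0.02]]
ft_force: [-1.1, 1.0, 0.2]
grip_width: 0.0003
```

Request:
{"api": "play_rows", "payload": {"travel": [[0.1,-0.06,0],[0.105,-0.06,0],[0.105,-0.055,0]], "rotation": [[0,0,0],[0,0,0],[0,0,0]], "claw": [0,0,0]}}

```text
time_s: 26.87
position: [0.5037, -0.3727, 0.0427]
tool_rot: [[0.018, 0.199, 0.98], [-0.014, 0.98, -0.199], [-1.0, -0.011, 0.02]]
ft_force: [-1.1, 1.2, -1.0]
grip_width: -0.0
```

Request:
{"api": "play_rows", "payload": {"travel": [[0.105,-0.055,0],[0.11,-0.05,0],[0.11,-0.05,0]], "rotation": [[0,0,0],[0,0,0],[0,0,0]], "claw": [0,0,0]}}

```text
time_s: 27.12
position: [0.5073, -0.3744, 0.0427]
tool_rot: [[0.018, 0.199, 0.98], [-0.014, 0.98, -0.198], [-1.0, -0.011, 0.02]]
ft_force: [-0.6, 0.5, 0.7]
grip_width: 0.0
```

Request:
{"api": "play_rows", "payload": {"travel": [[0.11,-0.045,0],[0.115,-0.045,0],[0.115,-0.04,0]], "rotation": [[0,0,0],[0,0,0],[0,0,0]], "claw": [0,0,0]}}

```text
time_s: 27.37
position: [0.5109, -0.3758, 0.0427]
tool_rot: [[0.017, 0.199, 0.98], [-0.014, 0.98, -0.198], [-1.0, -0.011, 0.02]]
ft_force: [-1.4, 0.6, 0.6]
grip_width: 0.0002
```

Request:
{"api": "play_rows", "payload": {"travel": [[0.11,-0.045,0],[0.115,-0.04,0],[0.115,-0.04,0]], "rotation": [[0,0,0],[0,0,0],[0,0,0]], "claw": [0,0,0]}}

```text
time_s: 27.62
position: [0.5146, -0.3772, 0.0427]
tool_rot: [[0.017, 0.199, 0.98], [-0.014, 0.98, -0.198], [-1.0, -0.011, 0.02]]
ft_force: [-0.3, 0.9, 0.1]
grip_width: -0.0005
```

Request:
{"api": "play_rows", "payload": {"travel": [[0.115,-0.035,0],[0.115,-0.035,0],[0.12,-0.03,0]], "rotation": [[0,0,0],[0,0,0],[0,0,0]], "claw": [0,0,0]}}

```text
time_s: 27.87
position: [0.5185, -0.3783, 0.0426]
tool_rot: [[0.017, 0.199, 0.98], [-0.014, 0.98, -0.198], [-1.0, -0.011, 0.02]]
ft_force: [-1.5, 0.5, 0.7]
grip_width: -0.0003
```

Request:
{"api": "play_rows", "payload": {"travel": [[0.12,-0.03,0],[0.12,-0.025,0],[0.12,-0.02,0]], "rotation": [[0,0,0],[0,0,0],[0,0,0]], "claw": [0,0,0]}}

```text
time_s: 28.12
position: [0.5225, -0.3793, 0.0426]
tool_rot: [[0.017, 0.199, 0.98], [-0.014, 0.98, -0.198], [-1.0, -0.011, 0.02]]
ft_force: [-0.8, -0.2, 0.1]
grip_width: 0.0001
```

Request:
{"api": "play_rows", "payload": {"travel": [[0.12,-0.02,0],[0.12,-0.015,0],[0.12,-0.015,0]], "rotation": [[0,0,0],[0,0,0],[0,0,0]], "claw": [0,0,0]}}

```text
time_s: 28.37
position: [0.5264, -0.3799, 0.0426]
tool_rot: [[0.017, 0.199, 0.98], [-0.015, 0.98, -0.199], [-1.0, -0.011, 0.02]]
ft_force: [-1.3, 1.0, 0.8]
grip_width: -0.0
```

Request:
{"api": "play_rows", "payload": {"travel": [[0.12,-0.01,0],[0.12,-0.01,0],[0.12,-0.005,0]], "rotation": [[0,0,0],[0,0,0],[0,0,0]], "claw": [0,0,0]}}

```text
time_s: 28.62
position: [0.5304, -0.3803, 0.0426]
tool_rot: [[0.017, 0.199, 0.98], [-0.015, 0.98, -0.199], [-1.0, -0.011, 0.019]]
ft_force: [-0.8, 0.9, 0.1]
grip_width: 0.0002
```

Request:
{"api": "play_rows", "payload": {"travel": [[0.12,0,0],[0.12,0,0],[0.12,0.005,0]], "rotation": [[0,0,0],[0,0,0],[0,0,0]], "claw": [0,0,0]}}

```text
time_s: 28.87
position: [0.5343, -0.3803, 0.0426]
tool_rot: [[0.017, 0.199, 0.98], [-0.015, 0.98, -0.199], [-1.0, -0.011, 0.019]]
ft_force: [-1.5, 0.8, -0.0]
grip_width: 0.0003
```

Request:
{"api": "play_rows", "payload": {"travel": [[0.12,0.005,0],[0.12,0.01,0],[0.12,0.01,0]], "rotation": [[0,0,0],[0,0,0],[0,0,0]], "claw": [0,0,0]}}

```text
time_s: 29.12
position: [0.5383, -0.3801, 0.0426]
tool_rot: [[0.017, 0.199, 0.98], [-0.015, 0.98, -0.199], [-1.0, -0.011, 0.019]]
ft_force: [-1.4, 0.3, -0.2]
grip_width: -0.0001
```

Request:
{"api": "play_rows", "payload": {"travel": [[0.12,0.015,0],[0.12,0.015,0],[0.12,0.02,0]], "rotation": [[0,0,0],[0,0,0],[0,0,0]], "claw": [0,0,0]}}

```text
time_s: 29.37
position: [0.5422, -0.3796, 0.0426]
tool_rot: [[0.017, 0.199, 0.98], [-0.015, 0.98, -0.199], [-1.0, -0.011, 0.019]]
ft_force: [-0.9, -0.0, -0.0]
grip_width: 0.0003
```

Request:
{"api": "play_rows", "payload": {"travel": [[0.12,0.015,0],[0.12,0.02,0],[0.12,0.02,0]], "rotation": [[0,0,0],[0,0,0],[0,0,0]], "claw": [0,0,0]}}

```text
time_s: 29.62
position: [0.5462, -0.3791, 0.0426]
tool_rot: [[0.017, 0.199, 0.98], [-0.015, 0.98, -0.199], [-1.0, -0.011, 0.019]]
ft_force: [-2.4, -0.5, 0.4]
grip_width: -0.0002
```

Request:
{"api": "play_rows", "payload": {"travel": [[0.12,0.02,0],[0.12,0.025,0],[0.115,0.025,0]], "rotation": [[0,0,0],[0,0,0],[0,0,0]], "claw": [0,0,0]}}

```text
time_s: 29.87
position: [0.55, -0.3784, 0.0426]
tool_rot: [[0.016, 0.199, 0.98], [-0.015, 0.98, -0.199], [-1.0, -0.012, 0.019]]
ft_force: [-4.2, 0.3, 0.2]
grip_width: 0.0
```

Request:
{"api": "play_rows", "payload": {"travel": [[0.06,0.015,0],[0,0,0]], "rotation": [[0,0,0],[0,0,0]], "claw": [0,0]}}

```text
time_s: 30.03
position: [0.5499, -0.3783, 0.0424]
tool_rot: [[0.014, 0.199, 0.98], [-0.015, 0.98, -0.199], [-1.0, -0.012, 0.017]]
ft_force: [-3.6, -0.6, 1.3]
grip_width: -0.0002
```

Request:
{"api": "play_rows", "payload": {"travel": [[0.1,0.025,0]], "rotation": [[0,0,0]], "claw": [0]}}

```text
time_s: 30.12
position: [0.5504, -0.3782, 0.0425]
tool_rot: [[0.013, 0.199, 0.98], [-0.015, 0.98, -0.199], [-1.0, -0.012, 0.016]]
ft_force: [-6.2, -0.4, 1.1]
grip_width: 0.0
```

Request:
{"api": "play_rows", "payload": {"travel": [[0.1,0.025,0]], "rotation": [[0,0,0]], "claw": [0]}}

```text
time_s: 30.2
position: [0.5507, -0.378, 0.0424]
tool_rot: [[0.011, 0.199, 0.98], [-0.015, 0.98, -0.199], [-1.0, -0.012, 0.014]]
ft_force: [-7.6, 0.2, 2.0]
grip_width: 0.0001
```

Request:
{"api": "play_rows", "payload": {"travel": [[0.12,0.035,0]], "rotation": [[0,0,0]], "claw": [0]}}

```text
time_s: 30.28
position: [0.5509, -0.3778, 0.0423]
tool_rot: [[0.009, 0.199, 0.98], [-0.014, 0.98, -0.199], [-1.0, -0.012, 0.012]]
ft_force: [-8.3, -1.2, 1.0]
grip_width: 0.0003
```

Request:
{"api": "play_rows", "payload": {"travel": [[0.14,0.04,0]], "rotation": [[0,0,0]], "claw": [0]}}

```text
time_s: 30.37
position: [0.5511, -0.3776, 0.0423]
tool_rot: [[0.007, 0.199, 0.98], [-0.014, 0.98, -0.199], [-1.0, -0.013, 0.009]]
ft_force: [-9.3, -1.4, 2.4]
grip_width: -0.0001
```

Request:
{"api": "play_rows", "payload": {"travel": [[0.14,0.04,0],[0.13,0.035,0]], "rotation": [[0,0,0],[0,0,0]], "claw": [0,0]}}

```text
time_s: 30.53
position: [0.5509, -0.3775, 0.0422]
tool_rot: [[0.0, 0.2, 0.98], [-0.014, 0.98, -0.2], [-1.0, -0.014, 0.003]]
ft_force: [-10.1, -1.7, 3.0]
grip_width: -0.0002
```

Request:
{"api": "play_rows", "payload": {"travel": [[0.13,0.035,0],[0.13,0.035,0],[0.13,0.035,0]], "rotation": [[0,0,0],[0,0,0],[0,0,0]], "claw": [0,0,0]}}

```text
time_s: 30.78
position: [0.5503, -0.3775, 0.0424]
tool_rot: [[-0.009, 0.201, 0.98], [-0.014, 0.979, -0.201], [-1.0, -0.015, -0.006]]
ft_force: [-10.8, -1.6, 2.8]
grip_width: -0.0001
```

Request:
{"api": "play_rows", "payload": {"travel": [[0.12,0.03,0],[0.12,0.03,0],[0.12,0.03,0]], "rotation": [[0,0,0],[0,0,0],[0,0,0]], "claw": [0,0,0]}}

```text
time_s: 31.03
position: [0.5497, -0.3776, 0.0425]
tool_rot: [[-0.018, 0.202, 0.979], [-0.013, 0.979, -0.202], [-1.0, -0.017, -0.015]]
ft_force: [-9.7, -1.0, 2.3]
grip_width: 0.0
```

Request:
{"api": "play_rows", "payload": {"travel": [[0.13,0.03,0],[0.13,0.03,0],[0.13,0.03,0],[0.13,0.03,0]], "rotation": [[0,0,0],[0,0,0],[0,0,0],[0,0,0]], "claw": [0,0,0,0]}}

```text
time_s: 31.37
position: [0.5493, -0.3775, 0.0426]
tool_rot: [[-0.031, 0.203, 0.979], [-0.012, 0.979, -0.204], [-0.999, -0.018, -0.027]]
ft_force: [-10.1, -0.8, 3.5]
grip_width: -0.0001
```

Request:
{"api": "play_rows", "payload": {"travel": [[-0.4,-0.05,0],[-0.6,-0.1,0],[-0.3,-0.1,0]], "rotation": [[0,-0.015,0],[0,-0.015,0],[-0.012,0,0]], "claw": [0,0,0]}}

```text
time_s: 31.62
position: [0.5374, -0.381, 0.0429]
tool_rot: [[0.005, 0.204, 0.979], [-0.027, 0.979, -0.204], [-1.0, -0.025, 0.01]]
ft_force: [0.5, -1.3, -0.5]
grip_width: -0.0001
```

```bash
python3 w.py 12; python3 - <<'E'
from ov import *
cv2.imwrite("pics/scene12.png",cv2.cvtColor(env.get_image("scene"),cv2.COLOR_RGB2BGR))
overlay('scene','pics/scene12.png',(180,100,340,220),5,'pics/o12.png',[])
E
```

```text
31.6667 [ 0.5372 -0.3807  0.043 ] [ 0.5 -0.3  0.6] [-0.04 -0.05  0.01] [ -45.2   39.6   69.    -1.    70.1 -123.1]
```

View pics/o12.png

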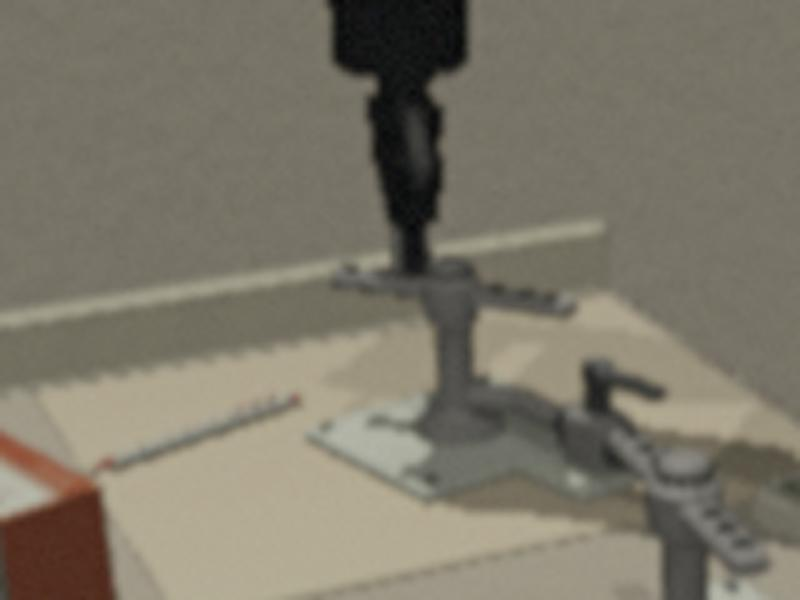

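View pics/w12.png

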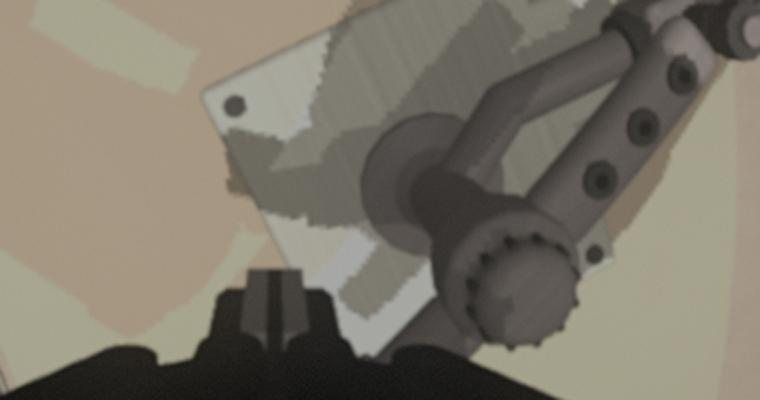

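Request:
{"api": "play_rows", "payload": {"travel": [[-0.3,0,1.5],[0,0,3.5],[0,0,3.5],[-0.3,2.5,0.5],[-0.3,3.5,0],[-0.3,3.5,0],[-0.3,3.5,0],[-0.3,3.5,0],[-0.2,2.2,0],[0,0,0],[0,0,0]], "rotation": [[0,0,0],[0.01,0,0],[0.01,0,0],[0,0,0],[0,0,0],[0,0,0],[0,0,0],[0,0,0],[0,0,0],[0,0,0],[0,0,0]], "claw": [0,0,0,0,0,0,0,0,0,0,0]}}

```text
time_s: 32.63
position: [0.5207, -0.1837, 0.1382]
tool_rot: [[0.012, 0.203, 0.979], [-0.007, 0.979, -0.203], [-1.0, -0.005, 0.013]]
ft_force: [0.3, 0.1, 0.3]
grip_width: -0.0001
```

```bash
python3 - <<'E'
from ov import *
cv2.imwrite("pics/w13.png",cv2.cvtColor(env.get_image("wrist"),cv2.COLOR_RGB2BGR))
o=env.observe();print(o['time_s'],o['position'],o['ft_force'],o['q'],o['tool_rot'].round(3))
it=model((.534,-.3235),122,(.4885,-.2348),105)
overlay('wrist','pics/w13.png',(100,80,480,300),2.1,'pics/o13.png',it)
E
```

```text
32.6833 [ 0.5207684  -0.1839731   0.13816939] [0.65582904 1.03685882 0.12122569] [-3.17389383e+01  2.45204027e+01  8.03025995e+01 -2.15287293e-03
  7.43925828e+01 -1.10026838e+02] [[ 0.012  0.203  0.979]
 [-0.007  0.979 -0.203]
 [-1.    -0.005  0.013]]
```

View pics/o13.png

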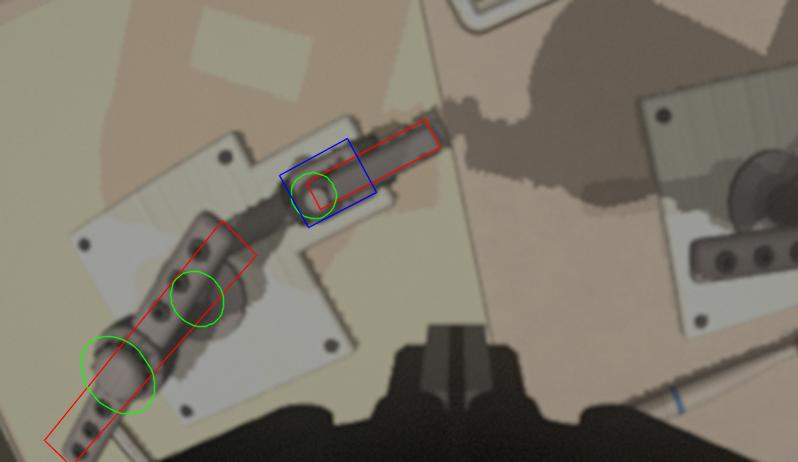

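Request:
{"api": "play_rows", "payload": {"travel": [[-0.4,-0.1,-2],[-0.4,-0.1,-3],[0,0,-3],[0,0,-2.2],[0,0,-1.1],[0,0,-0.3],[0,0,0]], "rotation": [[0,0,0],[0,0,0],[0,0,0],[0,0,0],[0,0,0],[0,0,0],[0,0,0]], "claw": [0,0,0,0,0,0,0]}}

```text
time_s: 33.27
position: [0.5161, -0.1942, 0.0184]
tool_rot: [[0.019, 0.209, 0.978], [-0.013, 0.978, -0.209], [-1.0, -0.008, 0.021]]
ft_force: [0.0, -0.5, 0.1]
grip_width: -0.0001
```

```bash
python3 w.py 14; python3 - <<'E'
from ov import *
cv2.imwrite("pics/scene14.png",cv2.cvtColor(env.get_image("scene"),cv2.COLOR_RGB2BGR))
overlay('scene','pics/scene14.png',(240,110,360,220),5,'pics/o14.png',[])
E
```

```text
33.3167 [ 0.5163 -0.1943  0.0189] [-0.3 -0.2 -0.5] [-0.01  0.03  0.01] [ -32.9   32.5   89.4   -0.    56.7 -110.8]
```

View pics/o14.png

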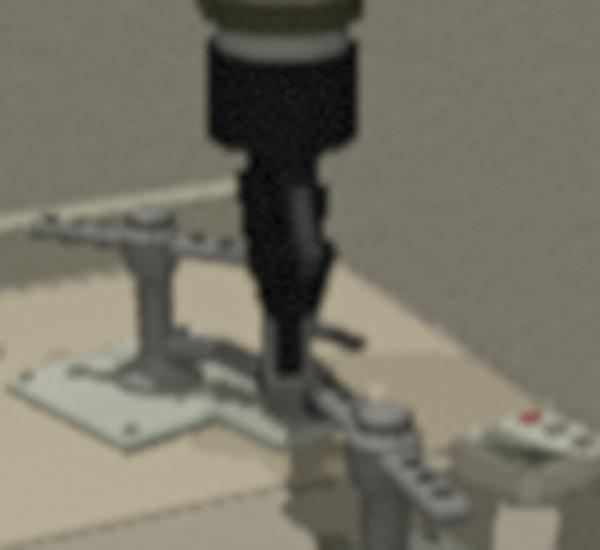

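View pics/w14.png

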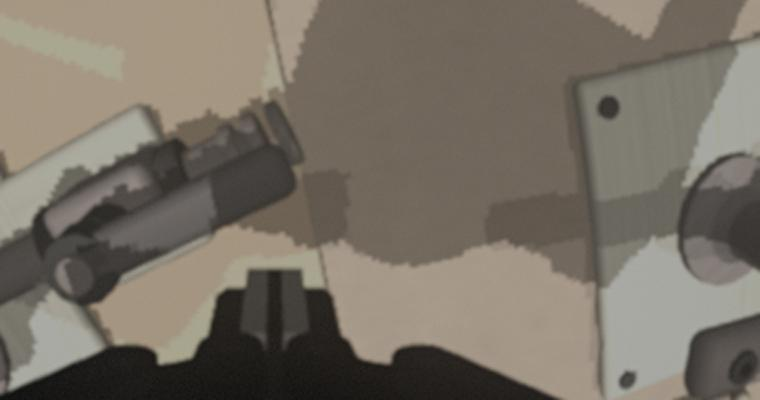

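```bash
python3 arc.py .4885 -.2348 .044 8 14
```

```text
phi 55.34951640530042 0.04935838132653034
[[-0.83, -0.13, 0], [-0.57, 0.24, 0], [-0.59, 0.15, 0], [-0.61, 0.07, 0], [-0.62, -0.01, 0], [-0.6, -0.1, 0], [-0.59, -0.18, 0], [-0.55, -0.27, 0], [-0.52, -0.33, 0], [-0.46, -0.41, 0], [-0.4, -0.46, 0], [-0.33, -0.52, 0], [-0.25, -0.56, 0], [-0.18, -0.59, 0]]
```

Request:
{"api": "play_rows", "payload": {"travel": [[-0.6,0.1,0.1],[-0.57,0.2,0.1],[-0.59,0.15,0],[-0.61,0.07,0],[-0.62,-0.01,0],[-0.6,-0.1,0],[-0.3,-0.1,0]], "rotation": [[0,0,0],[0,0,0],[0,0,0],[0,0,0],[0,0,0],[0,0,0],[0,0,0]], "claw": [0,0,0,0,0,0,0]}}

```text
time_s: 33.95
position: [0.4783, -0.1927, 0.0267]
tool_rot: [[0.034, 0.209, 0.977], [-0.02, 0.978, -0.208], [-0.999, -0.013, 0.037]]
ft_force: [3.0, 0.6, -0.9]
grip_width: -0.0001
```

```bash
python3 w.py 15;python3 arc.py .4885 -.2348 .044 5 14
```

```text
34.0 [ 0.4779 -0.1928  0.0267] [ 2.7 -0.3  0.2] [ 0.07 -0.28  0.03] [ -35.2   28.8   95.5    0.2   53.4 -113.3]
phi 104.13262472659385 0.04335152342461838
[[-0.38, -0.05, 0], [-0.36, -0.14, 0], [-0.34, -0.17, 0], [-0.33, -0.2, 0], [-0.31, -0.23, 0], [-0.29, -0.26, 0], [-0.26, -0.27, 0], [-0.24, -0.31, 0], [-0.21, -0.32, 0], [-0.18, -0.33, 0], [-0.15, -0.36, 0], [-0.12, -0.36, 0], [-0.09, -0.37, 0], [-0.06, -0.38, 0]]
```

View pics/w15.png

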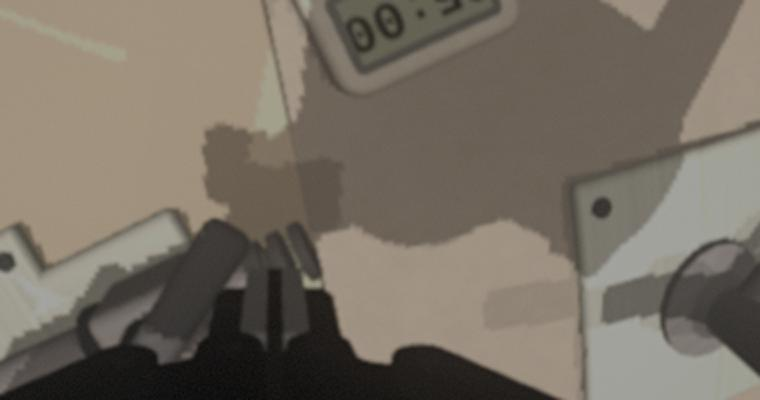

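Request:
{"api": "play_rows", "payload": {"travel": [[-0.35,-0.05,-0.3],[-0.36,-0.14,-0.3],[-0.34,-0.17,0],[-0.33,-0.2,0],[-0.31,-0.23,0],[-0.29,-0.26,0],[-0.15,-0.15,0]], "rotation": [[0.01,0.01,0],[0.01,0.02,0],[0,0,0],[0,0,0],[0,0,0],[0,0,0],[0,0,0]], "claw": [0,0,0,0,0,0,0]}}

```text
time_s: 34.58
position: [0.454, -0.205, 0.0196]
tool_rot: [[-0.002, 0.209, 0.978], [0.005, 0.978, -0.209], [-1.0, 0.004, -0.003]]
ft_force: [2.7, 1.9, 0.7]
grip_width: 0.0
```

```bash
python3 w.py 16;python3 arc.py .4885 -.2348 .044 4 14
```

```text
34.6333 [ 0.4539 -0.2052  0.0197] [ 1.1  0.6 -0.2] [ 0.11 -0.05  0.01] [ -38.    29.1   96.7    0.2   54.5 -116.1]
phi 139.47105357314123 0.04558053555581095
[[-0.07, -0.34, 0], [-0.18, -0.26, 0], [-0.15, -0.26, 0], [-0.14, -0.28, 0], [-0.12, -0.28, 0], [-0.09, -0.29, 0], [-0.08, -0.3, 0], [-0.06, -0.3, 0], [-0.03, -0.3, 0], [-0.02, -0.31, 0], [0.01, -0.31, 0], [0.03, -0.3, 0], [0.05, -0.31, 0], [0.07, -0.3, 0]]
```

View pics/w16.png

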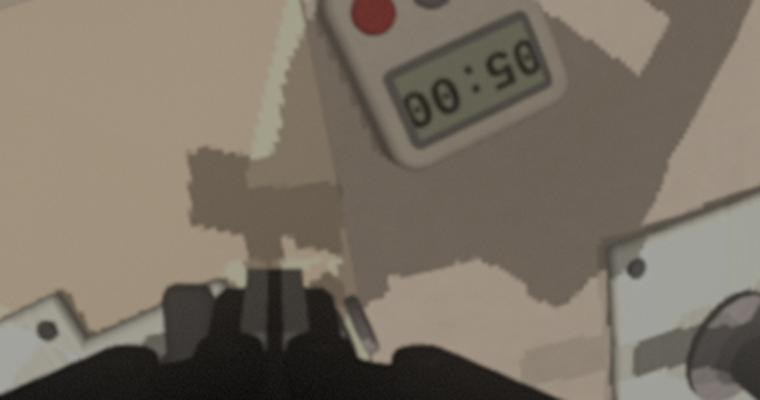

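Request:
{"api": "play_rows", "payload": {"travel": [[-0.05,-0.3,0],[-0.16,-0.26,0],[-0.15,-0.26,0],[-0.14,-0.28,0],[-0.1,-0.28,0],[-0.05,-0.15,0]], "rotation": [[0,0,0],[0,0,0],[0,0,0],[0,0,0],[0,0,0],[0,0,0]], "claw": [0,0,0,0,0,0]}}

```text
time_s: 35.13
position: [0.4457, -0.2207, 0.0192]
tool_rot: [[-0.005, 0.209, 0.978], [0.007, 0.978, -0.209], [-1.0, 0.006, -0.006]]
ft_force: [0.8, 2.3, 1.0]
grip_width: 0.0003
```

Request:
{"api": "play_rows", "payload": {"travel": [[-0.03,-0.15,0],[-0.03,-0.15,0]], "rotation": [[0,0,0],[0,0,0]], "claw": [0,0]}}

```text
time_s: 35.3
position: [0.4447, -0.2229, 0.019]
tool_rot: [[-0.005, 0.209, 0.978], [0.01, 0.978, -0.209], [-1.0, 0.008, -0.007]]
ft_force: [6.3, 13.7, 2.1]
grip_width: 0.0001
```

Request:
{"api": "play_rows", "payload": {"travel": [[-0.02,-0.15,0],[-0.02,-0.15,0]], "rotation": [[0,0,0],[0,0,0]], "claw": [0,0]}}

```text
time_s: 35.47
position: [0.4441, -0.2226, 0.0188]
tool_rot: [[-0.006, 0.21, 0.978], [0.016, 0.978, -0.21], [-1.0, 0.015, -0.009]]
ft_force: [5.1, 11.9, 4.2]
grip_width: 0.0002
```

Request:
{"api": "play_rows", "payload": {"travel": [[0,0.5,0],[0,1,0],[-0.3,1,0.5],[-0.5,0.5,3],[-0.5,0,3.5],[-1,0.5,3.5],[-1.5,2,2.5],[-2,3,1],[-2,3,0],[-1,2,0],[0,0,0],[0,0,0]], "rotation": [[0,0,0],[0,0,0],[0,0,0],[0,0,0],[0,0,0],[0,0,0],[0,0,0],[0,0,0],[0,0,0],[0,0,0],[0,0,0],[0,0,0]], "claw": [0,0,0,0,0,0,0,0,0,0,0,0]}}

```text
time_s: 36.47
position: [0.3468, -0.0781, 0.1666]
tool_rot: [[-0.006, 0.209, 0.978], [0.009, 0.978, -0.209], [-1.0, 0.007, -0.007]]
ft_force: [-0.8, -1.0, -0.3]
grip_width: 0.0002
```

```bash
python3 - <<'E'
from ov import *
o=env.observe();print(o['time_s'],o['position'],o['ft_force'],o['q'])
for n in ['wrist','top','scene']: cv2.imwrite(f"pics/{n}17.png",cv2.cvtColor(env.get_image(n),cv2.COLOR_RGB2BGR))
it=model((.534,-.3235),128,(.4885,-.2348),195)
overlay('wrist','pics/wrist17.png',(60,120,440,330),2.1,'pics/o17.png',it)
overlay('top','pics/top17.png',(250,140,480,275),3.45,'pics/o18.png',[])
E
```

```text
36.4667 [ 0.34683754 -0.07814519  0.16655523] [-0.75100277 -1.00008269 -0.28227011] [ -32.20519278    3.97744183  104.34684085    0.25322863   72.2191149
 -110.24287135]
```

View pics/o17.png

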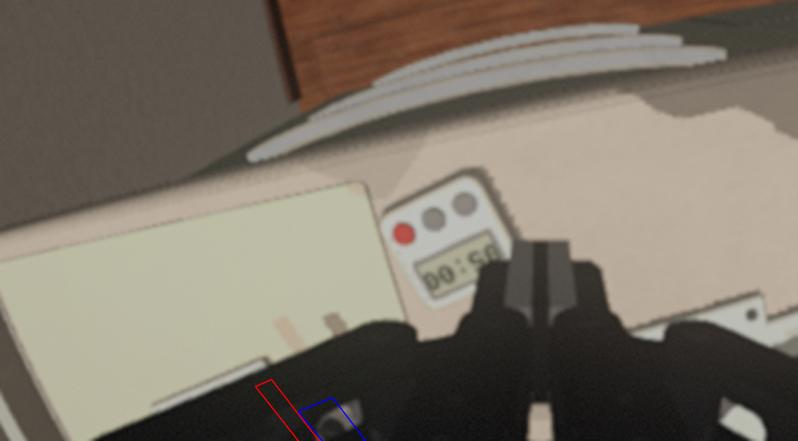

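View pics/o18.png

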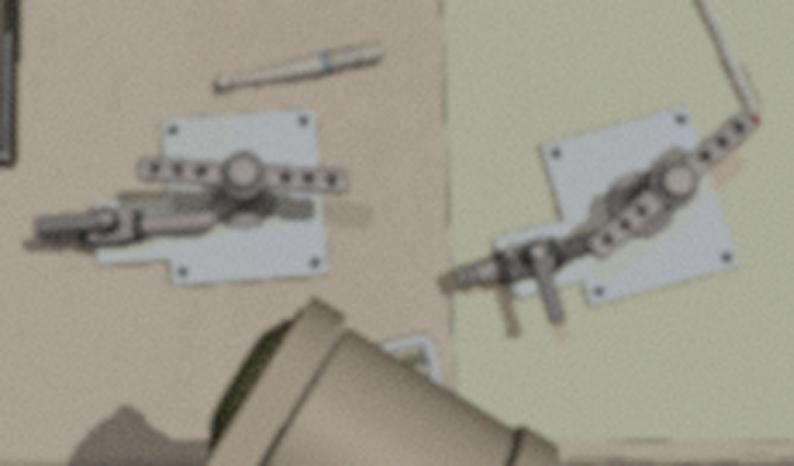

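View pics/scene17.png

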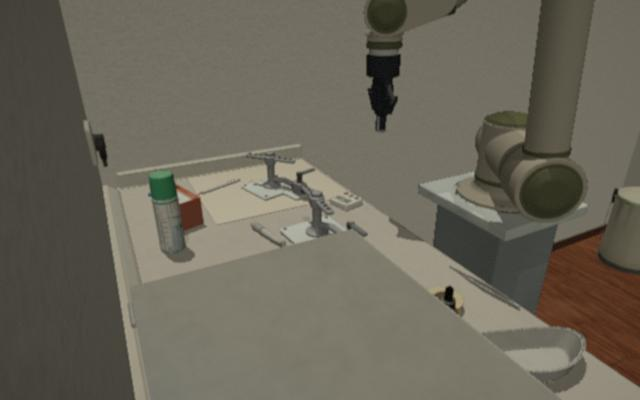

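```bash
python3 - <<'E'
from h import *
z=lambda u,v:(250+u/3.45,140+v/3.45)
a=ray('top',z(540,258),.072);b=ray('top',z(555,320),.072);print('handle R deg',np.degrees(np.arctan2(b[1]-a[1],b[0]-a[0]))%360)
a=ray('top',z(142,168),.095);b=ray('top',z(345,180),.095);print('blade L',np.degrees(np.arctan2(b[1]-a[1],b[0]-a[0]))%360)
print(abs(env.observe()['qvel']).max())
env.close_job()
E
```

```text
handle R deg 191.0575127698021
blade L 266.0929021136083
1.023927406608699
the job is handed in; nothing more can be done
```

I checked both spray arms. The left one turns freely and the right one binds, so I shut the right valve and left the left one open. The job is handed in, at about 36.6 s on the robot's clock.

- **Left arm (as the robot sees it):** I pushed it counter-clockwise through about 399° in total, by the pictures before and after. The drag stayed at about 1–2 N and there was no catch.
- **Right arm:** It caught after about 110° of turning. I pressed it with the fingertips for about 1 s, with readings between 9.3 and 10.9 N. The highest reading was 11.3 N including the vertical part, but force is only read at the end of each move, so a brief higher value between readings would not show.
- **Right valve:** I turned the handle to its firm stop, where it read about 15 N. In the last top picture it lies roughly across its pipe: about 191° against an expected 195°, which is within how well I can read the picture.
- **Things lying around:** The handpiece looks unmoved in the last pictures, and so does the part of the timer the robot did not hide. I did not look closely at the tape roll, but the arm never worked near it. The gripper was clear of everything when I handed in.

**Tool position:** The closed fingertips sat about 37 mm higher than the reported tool position. My first approach to the left arm passed above the blade without touching it, so I went lower and allowed for the difference from then on.

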